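# Lever a stuck tube block up in a dry-block heater

## Robot

A 6-joint arm with a two-finger parallel gripper is mounted at the origin on the work surface. World frame = base frame: x ahead of the robot, y to its left, z up, the work surface at z = 0. Lengths are in m, angles in rad, forces in N, time in s.
With the tool pointing down it reaches from about 0.25 to 0.775 m from the base axis. Payload 4 kg.
Tool frame: the origin (TCP) lies between the finger pads; the fingertips stand 25 mm ahead of it and the grasp point (between the pads) lies 6 mm ahead of it (robot.tip_reach is the distance from the TCP to the fingertips, in m); z points along the fingers, y is the line along which they close (so a half turn about z gives the same grasp; the last joint's range is limited). The gripper opens to 94 mm and grips with 3 to 60 N. Pads are 16 mm wide; open, the fingers measure 119 mm over their backs; the gripper's body (75 mm by 177 mm) begins 78 mm behind the grasp point.
Start: joints at [1.099, 0.087, 1.371, -0, 1.684, -0.103], TCP at [0.198, 0.513, 0.231] pointing down, gripper open.
Joint ranges: [-3.1, 3.1], [-0.76, 2.03], [0.27, 2.55], [-1.08, 4.22], [0.17, 2.65], [-2.57, 2.57]. Speed limits (rad/s): [2.79, 2.79, 3.14, 3.14, 3.14, 3.14].

## Interface

Orientations are given as [roll, pitch, yaw] about the fixed x, y, z axes, in that order (R = Rz(yaw) Ry(pitch) Rx(roll)).
In Python, from bench import sensors, snapshot, camera_info, ticket, robot gives the robot as it stands.
- The arm moves only by the tool arm_command, never from a script. Its argument "plan" is a list of rows, each an object with "grip": the closure, from -1 (fully open) to 1 (shut); "slide": the shift along the tool's x, y, z normalised to -1 to 1, where 1 is 500 mm, a list of three; "spin": the turn about the tool's z normalised to -1 to 1, where 1 is 5 degrees. A call has 1 to 10 rows; each row shifts and turns the commanded pose from where the row before left it, along the tool's axes as they then stand; what a row does not reach is not made up. A row lasts 1/8 s, in which the tool goes at most 62.5 mm and 10.7 degrees, less where a joint would pass 70% of its speed; a pose out of reach is approached as far as the arm can. A call with a number of a shift or a turn outside -1 to 1 is refused whole. A call with a gripper value outside its range is refused whole. The fingers move at their own pace and stop on an object; the grip force is fixed at half the most. Time passes only in rows, so rows that do not move let the fingers close. It gives the time, the measured TCP pose, the force, the opening and the grip force at its end, in the units of the state.
- sensors.get_obs(): the state, without advancing time (a new reading comes with each control period).
- snapshot(name): name is "scene" or "top" or "wrist"; returns the picture (400x640x3 uint8, red, green, blue); there is no depth.
- camera_info(name): a dict with "fx", "fy", "cx", "cy" (pixels), "k1" (the pictures are not rectified: a ray, as slopes to the right and down, at radius r is drawn at 1 + k1 r^2 times it, then the intrinsics apply), "position" and "rotation" of the camera in the world. Camera axes: x right, y up, looking along -z (the intrinsics and any distortion apply to the point x, -y, -z); pixel columns grow to the right and rows downward; lengths in m; the calibration is good to about 2 mm. A picture is of the moment at which its call begins: read the wrist's pose just before it. camera_info takes no time and is no camera call; for the wrist camera it gives the pose at the moment of the call.
- ticket.close_job(): hands the job in; it is judged then, once.
The state is a dict: "time": time; "joint_positions": joint angles; "qvel": joint speeds; "joint_torque": joint torques, N m; "tool_pos": TCP position; "ee_rot": TCP orientation; "wrist_force": force on the tool from outside, world axes, zero at the start; "wrist_torque": the same for the moment, N m; "width": finger opening in m; "finger_force": force on a finger pad.
Only numpy, scipy, OpenCV 4.12 (cv2) and the standard library are available. Lean on these libraries where they do the work, as an engineer would, in place of code of your own. Each camera call takes 0.05 s, during which the arm holds its last target. There are 200 camera calls.

## Task

The aluminium tube block is stuck down in the dry-block heater. Pick up the pry bar, rest it across the fulcrum stand with its blade under the block's overhanging lip, and lever the block up gently until you feel it come firmly against its stop, without forcing it any further; it then stays up by itself. Then draw the bar out and lay it back down flat on its rubber mat, and leave the other things on the bench as they are.

Things in the scene. Friction and masses are not known exactly. Their poses are not given: they have to be found in the camera images.
- heater: White dry-block heater, fixed to the bench. Its origin is on the bench, below the middle of the outer edge of the block's lip; its +y axis points from that edge into the heater, +z up, x along the edge. The housing is 190 mm wide (x), 107 mm high, and its front wall stands 22 mm behind the lip's edge (y = 22 to 172 mm).
- block: Aluminium tube block in the heater (1.2 to 2 kg), axes as the heater's; moves only straight up and down and stays where it is left. Flange 150 mm wide (x), 12 mm thick, its front 22 mm overhanging the housing as a lip with free space below; on it, from y = 37 mm, the tube part, 34 mm high. Its stop lies somewhere 8 to 13 mm above the start (not measurable: feel it).
- lip (a point): Middle of the lip's outer edge, on its underside (115 to 122 mm above the bench at the start); rises with the block. 35 to 45 N up at the lip moves the tight block. Firm against the stop means over 47 N at the lip for 0.2 s; over 95 N would bend the stop.
- fulcrum: Steel fulcrum stand fixed to the bench in front of the lip: foot 90 x 50 x 12 mm, web 60 x 20 mm, rounded ridge (radius 10 mm, 60 mm long) along its x axis, parallel to the lip's edge. Origin on the bench under the ridge; the ridge's top line is 104 mm above the bench, 38 to 50 mm in front of the lip's edge.
- bar: Loose pry bar, 270 mm long, 0.34 kg, flat underside; x axis from handle to tip, z up as it lies. Origin on the underside where handle and blade meet: grey handle (24 mm wide, 20 high) from x = -120 to 0 mm, steel blade (20 wide, 6 thick; last 12 mm 4 thick, upper side flush) from 0 to 150 mm. Balances close to the origin.
- bar_grip (a point): Point on the bar to grasp it by: 20 mm behind its origin, in the middle of the handle's width and height (10 mm above the underside), close to its balance point. Axes as the bar's.
- bar_tip (a point): Middle of the tip end of the blade, 170 mm ahead of bar_grip and 4 mm above the underside.
- bar_heel (a point): On top of the handle, 15 mm before its far end, 85 mm behind bar_grip: a good place to press down, where the bar over the fulcrum multiplies the force 3 to 4 times. Let go on the fulcrum with its tip under the lip, the bar sinks at the handle until the tip bears on the lip (about 8 N), which does not move the block.
- mat: Black rubber mat fixed to the bench, 340 (its x) x 120 (its y) x 4 mm, on which the bar lies at the start; origin at the middle of its underside.
- tip_box: Red pipette-tip box, 85 x 120 x 55 mm, bystander; origin at the middle of its underside.
- tube_rack: Blue tube rack, 70 x 150 x 50 mm, bystander; origin at the middle of its underside.
- reagent: Amber bottle, 60 mm across and 120 mm high, bystander; origin at the middle of its underside.
- jar: Low jar, 60 mm across and 70 mm high, bystander; origin at the middle of its underside.
- pipette: Pipette lying on the bench along its x axis, about 270 mm long, 40 mm high, bystander; origin at mid-length of it on the bench.
- beaker: Clear beaker, 70 mm across and 85 mm high, bystander; origin at the middle of its underside.

How it is judged:
On the way, in this order (a step that is already met when the one before it is completed fails the run):
1. the bar rests on the fulcrum with its tip under the lip (contact force between bar and fulcrum above 0.5 N and y of bar_tip in the frame of heater above 0.004 m and x of bar_tip in the frame of heater between -0.07 and 0.07 m and z of bar_tip in the frame of lip below 0.003 m and distance of lip from where it was at the start of the episode below 0.006 m), for 0.2 s.
2. levered over the fulcrum, the block is firm against its stop (over 47 N at the lip) (contact force between bar and block above 47 N and contact force between bar and fulcrum above 20 N and distance of lip from where it was at the start of the episode above 0.0075 m), for 0.2 s.
At the end, for the whole second after the job is handed in: The block has stayed up (lip at least 7.5 mm above its start) and the bar lies flat and at rest on the mat, right way up: its grasp point within 140 mm along and 50 mm across of the mat's middle, its tip within 75 mm across (distance of lip from where it was at the start of the episode above 0.0075 m and x of bar_grip in the frame of mat between -0.14 and 0.14 m and y of bar_grip in the frame of mat between -0.05 and 0.05 m and y of bar_tip in the frame of mat between -0.075 and 0.075 m and height (world z) of bar_grip below 0.022 m and angle between bar_grip's own z axis and vertical below 0.12 rad and contact force between bar and mat above 0.5 N and linear speed of bar below 0.02 m/s); the robot touches nothing.
It fails at once if the block is forced against its stop (over 95 N at the lip) (contact force between bar and block above 95 N).
It fails at once if the block is pushed or pulled by the robot itself instead of the bar (contact force between any of the fingers, the arm and block above 2 N).
It fails at once if the bar is dropped (linear speed of bar above 0.6 m/s and height (world z) of bar_grip below 0.06 m and contact force between the fingers and bar below 0.2 N).
It fails at once if a bystander is moved by more than 30 mm (distance of any of tip_box, tube_rack, reagent, jar, pipette, beaker from where it was at the start of the episode above 0.03 m).
It also fails if it takes over 72 s, if anything falls off the work surface, if the arm or the gripper's body presses on something with over 40 N, if the wrist force passes 120 N, or if a joint passes its speed limit or range.

## Working session

There is one attempt and no reset: what is moved stays moved. The work goes in short steps, Python scripts to look and compute and a tool call to move; the robot and the scene stay as the last step left them, time stands still between calls to the robot, and variables do not carry over. Pictures are saved under pics/ and viewed, at most 10 in all, crops included, and the job is handed in when it is done.

Besides the shell and the picture viewer there is one more tool, called as a command line: name --argument value ..., lists and objects as JSON in quotes. arm_command: Moves the arm, as the interface text tells. Scaled input: -1 to 1 covers 500 mm each way for a shift and 5 degrees each way for a turn. Its arguments: {"type":"object","properties":{"plan":{"type":"array","items":{"type":"object","properties":{"grip":{"type":"number"},"slide":{"type":"array","items":{"type":"number"}},"spin":{"type":"number"}}}}},"required":["plan"]}

```bash
mkdir -p pics; ls
python3 - <<'E'
from bench import *
import cv2
for n in("scene","top"):
    cv2.imwrite(f"pics/{n}0.png",cv2.cvtColor(snapshot(n),cv2.COLOR_RGB2BGR)); print(camera_info(n))
print(sensors.get_obs())
E
```

```text
pics
{'fx': 399.70509389017764, 'fy': 399.70509389017764, 'cx': 315.1092750851021, 'cy': 197.86819140730455, 'k1': -0.09118461434181534, 'position': array([ 0.88325534, -0.32017927,  0.90091391]), 'rotation': array([0.51318604, 0.00360985, 0.7779947 ])}
{'fx': 383.5343893566119, 'fy': 383.5343893566119, 'cx': 319.4885376097039, 'cy': 201.84591134524774, 'k1': -0.0936785347405633, 'position': array([0.47871171, 0.02214737, 1.25994592]), 'rotation': array([ 0.04968404, -0.02086158, -1.54919233])}
{'time': 0.1, 'joint_positions': array([ 1.09889226e+00,  8.79098186e-02,  1.37212266e+00, -1.57355545e-05,
        1.68359326e+00, -1.03078093e-01]), 'qvel': array([ 2.04757090e-04,  6.46951130e-05, -3.55888524e-03,  7.29875437e-04,
        2.62236940e-04, -1.07026387e-03]), 'joint_torque': array([ 2.21437025e-03, -3.41250658e+01, -3.03302515e+01,  7.20531796e-02,
        3.03729821e-02, -7.75568674e-05]), 'tool_pos': array([0.19807804, 0.51261011, 0.22939556]), 'ee_rot': array([-3.13956875e+00, -1.93639807e-04,  2.77276473e+00]), 'wrist_force': array([-0.67610093, -0.34723259, -0.04737519]), 'wrist_torque': array([-0.05206327, -0.01057075, -0.00847157]), 'finger_force': 0.0, 'width': 0.09433435791719186}
```

View pics/top0.png

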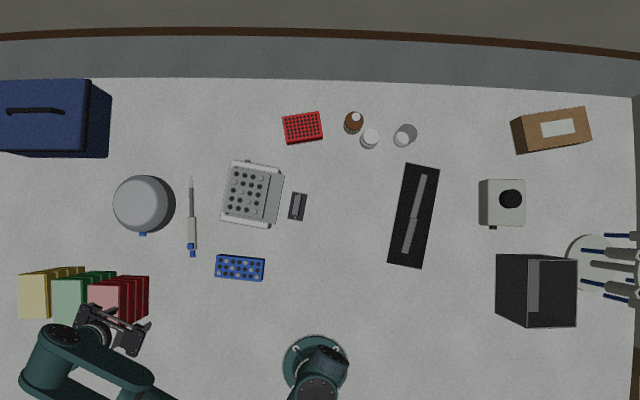

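View pics/scene0.png

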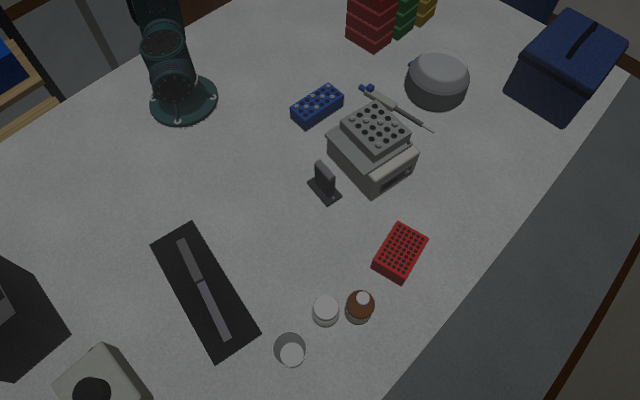

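Top view: the bar lies on the black mat, with its tip at about (424,176) and its handle end at about (405,252). The heater is at about (252,193) with its lip to the right, and the fulcrum is at about (298,206). The scene view shows the handle on the robot side. Next I compute rough positions.

```bash
cat > h.py <<'E'
from bench import *
import numpy as np, cv2
from scipy.spatial.transform import Rotation as R
def ray(ci,p):
    K=np.array([[ci['fx'],0,ci['cx']],[0,ci['fy'],ci['cy']],[0,0,1.]])
    u=cv2.undistortPoints(np.array([[p]],float),K,np.array([ci['k1'],0,0,0.]))[0,0]
    return R.from_euler('xyz',ci['rotation']).apply([u[0],-u[1],-1])
def onz(ci,p,z):
    d=ray(ci,p); o=np.array(ci['position']); return o+d*(z-o[2])/d[2]
def proj(ci,P):
    q=R.from_euler('xyz',ci['rotation']).inv().apply(np.array(P)-ci['position'])
    u=np.array([q[0],-q[1]])/-q[2]; u=u*(1+ci['k1']*(u@u)); return np.array([ci['fx']*u[0]+ci['cx'],ci['fy']*u[1]+ci['cy']])
def tri(c1,p1,c2,p2):
    A=[];b=[]
    for c,p in((c1,p1),(c2,p2)):
        d=ray(c,p);d/=np.linalg.norm(d);M=np.eye(3)-np.outer(d,d);A.append(M);b.append(M@c['position'])
    return np.linalg.lstsq(np.vstack(A),np.hstack(b),rcond=None)[0]
def snap(n,f=None):
    ci=camera_info(n); im=cv2.cvtColor(snapshot(n),cv2.COLOR_RGB2BGR)
    if f: cv2.imwrite(f"pics/{f}.png",im)
    return ci,im
E
python3 - <<'E'
from h import *
t=camera_info("top");im=cv2.imread("pics/top0.png")
for n,p,z in(("base",(315,368),0),("tip",(425,175),.008),("hend",(405,252),.014),("fulA",(305,193),.0),("fulB",(292,220),0),("ful",(298,206),.06),("lipA",(285,172),.12),("lipB",(268,228),.12),("rack",(240,267),.05),("reag",(354,119),.12),("beaker",(405,135),.05)):
    print(n,onz(t,p,z).round(3))
print({k:np.round(v,3) for k,v in camera_info("wrist").items()})
a=cv2.resize(im[150:280,210:450],None,fx=3.3,fy=3.3,interpolation=cv2.INTER_CUBIC)
cv2.imwrite("pics/crop.png",a)
E
```

```text
base [-0.004  0.     0.   ]
tip [ 0.639 -0.352  0.008]
hend [ 0.383 -0.285  0.014]
fulA [0.57  0.046 0.   ]
fulB [0.48  0.086 0.   ]
ful [0.524 0.065 0.06 ]
lipA [0.623 0.105 0.12 ]
lipB [0.455 0.151 0.12 ]
rack [0.329 0.243 0.05 ]
reag [ 0.79 -0.1   0.12]
beaker [ 0.762 -0.273  0.05 ]
{'fx': np.float64(320.747), 'fy': np.float64(320.747), 'cx': np.float64(323.185), 'cy': np.float64(196.714), 'k1': np.float64(-0.043), 'position': array([0.135, 0.538, 0.384]), 'rotation': array([-0.237,  0.003,  1.202])}
```

View pics/crop.png

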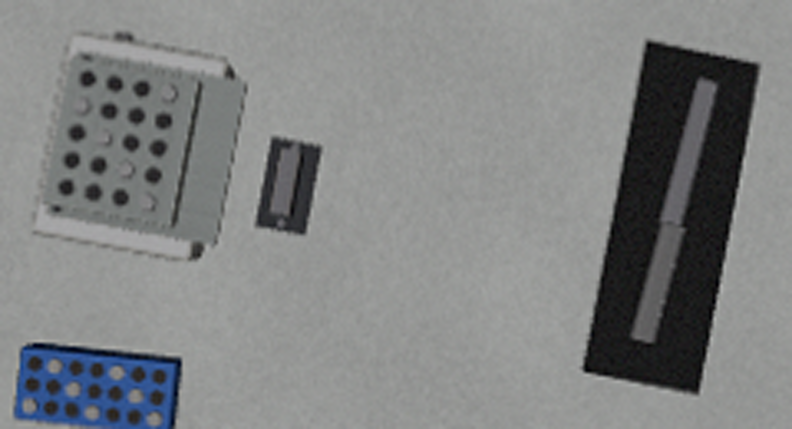

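The crop shows the bar's tip at (706,80), its junction at (673,224) and its handle end at (643,340). The lip edge runs from (245,85) to (216,243), the ridge from (290,143) to (279,215).

Run:
```python
from h import *
t=camera_info("top")
def c(p,z): return onz(t,(210+p[0]/3.3,150+p[1]/3.3),z)
tip=c((706,79),.010);j=c((673,224),.015);e=c((643,342),.024)
print(tip,j,e,"len",np.linalg.norm((tip-e)[:2]),np.linalg.norm((tip-j)[:2]))
d=(tip-e)[:2];d/=np.linalg.norm(d);print("bar yaw",np.degrees(np.arctan2(d[1],d[0])),"grip",e[:2]+d*.1)
for z in(.127,.134):
    A=c((245,85),z);B=c((216,243),z);print("lip",A,B,np.linalg.norm(A-B),np.degrees(np.arctan2(*(A-B)[[1,0]])))
A=c((294,143),.1);B=c((281,217),.1);print("ridge",A,B,np.linalg.norm(A-B),np.degrees(np.arctan2(*(A-B)[[1,0]])))
A=c((703,53),.004);B=c((642,383),.004);print("mat",(A+B)/2,np.linalg.norm(A-B),np.degrees(np.arctan2(*(A-B)[[1,0]])))
o=sensors.get_obs();M=R.from_euler('xyz',o['ee_rot']);print(M.as_matrix().round(2), M.inv().apply(np.array([.50,-.31,.23])-o['tool_pos']))
```

```text
[ 0.64201482 -0.34731626  0.01      ] [ 0.4955492 -0.3134237  0.015    ] [ 0.37895122 -0.28260809  0.024     ] len 0.2709051615744601 0.15033590450493375
bar yaw -13.819214654307157 grip [ 0.47605664 -0.30649401]
lip [0.6106514  0.10594965 0.127     ] [0.46832864 0.12812354 0.127     ] 0.1440397462171836 -8.8554887061665
lip [0.6098362  0.10543187 0.134     ] [0.4683928  0.12746875 0.134     ] 0.14314978473796874 -8.855488706166497
ridge [0.5613287  0.06155112 0.1       ] [0.49318045 0.07180336 0.1       ] 0.06891510982911778 -8.555429767403808
mat [ 0.50284415 -0.31656084  0.004     ] 0.3378269986233319 -10.002637350553567
[[-0.93  0.36 -0.  ]
 [ 0.36  0.93 -0.  ]
 [ 0.   -0.   -1.  ]] [-5.78187141e-01 -6.58440489e-01  6.16222469e-04]
```

arm_command --plan '[{"grip": -1,"slide": [-0.06,-0.05,-0.04],"spin": 0},{"grip": -1,"slide": [-0.088,-0.073,-0.02],"spin": 0},{"grip": -1,"slide": [-0.088,-0.073,-0.02],"spin": 0},{"grip": -1,"slide": [-0.088,-0.073,-0.02],"spin": 0},{"grip": -1,"slide": [-0.088,-0.073,-0.02],"spin": 0},{"grip": -1,"slide": [-0.088,-0.073,-0.02],"spin": 0},{"grip": -1,"slide": [-0.088,-0.073,-0.02],"spin": 0},{"grip": -1,"slide": [-0.088,-0.073,-0.02],"spin": 0},{"grip": -1,"slide": [-0.088,-0.073,-0.02],"spin": 0},{"grip": -1,"slide": [-0.088,-0.073,0],"spin": 0}]'

```text
time: 1.35
tool_pos: [0.469, 0.0279, 0.3311]
ee_rot: [3.141, 0.001, 2.773]
wrist_force: [1.4, 1.0, 0.4]
width: 0.0941
finger_force: 0.0
```

arm_command --plan '[{"grip": -1,"slide": [0,0,0],"spin": 0},{"grip": -1,"slide": [0,0,0],"spin": 0}]'

```text
time: 1.6
tool_pos: [0.4678, 0.03, 0.3299]
ee_rot: [3.141, -0.002, 2.772]
wrist_force: [-1.8, 0.5, 0.8]
width: 0.0941
finger_force: 0.0
```

Run:
```python
from h import *
o=sensors.get_obs();print(o['tool_pos'],o['joint_positions'],o['ee_rot'])
ci,im=snap("wrist","w1");print(ci)
```

```text
[0.46784848 0.03000083 0.32994161] [-5.74904624e-02 -9.13015149e-02  1.35352271e+00  7.52261219e-04
  1.88086581e+00 -1.25892236e+00] [ 3.1413690e+00 -1.6421116e-03  2.7724574e+00]
{'fx': 320.74694582847525, 'fy': 320.74694582847525, 'cx': 323.18472248583066, 'cy': 196.7140476827917, 'k1': -0.04348204524870955, 'position': array([0.4052181 , 0.05465119, 0.48444341]), 'rotation': array([-2.35239911e-01,  9.86578861e-04,  1.20208294e+00])}
```

View pics/w1.png

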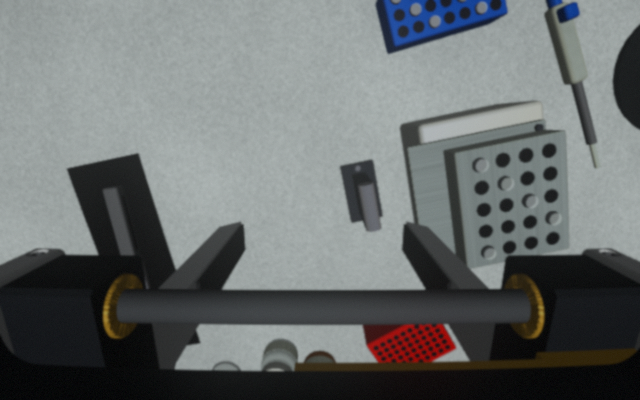

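The wrist view shows the lip's near corner at (408,147) and its edge down to about (416,222). The ridge cap's axis runs from about (365,171) to (373,230).

Run:
```python
from h import *
import numpy as np
im=cv2.imread("pics/w1.png")
w=dict(fx=320.747,fy=320.747,cx=323.185,cy=196.714,k1=-.04348,position=np.array([.40522,.05465,.48444]),rotation=np.array([-.23524,.00099,1.20208]))
t=camera_info("top")
tp=(210+216/3.3,150+243/3.3)
print("tri corner",tri(w,(408,147),t,tp))
for z in(.127,.134):
    A=onz(w,(408,147),z);B=onz(w,(416.5,222),z);d=B-A;print(A,B,np.degrees(np.arctan2(d[1],d[0])))
for z in(.104,):
    A=onz(w,(365,171),z);B=onz(w,(373,230),z);d=B-A;print("ridge",A,B,np.linalg.norm(d),np.degrees(np.arctan2(d[1],d[0])))
a=cv2.resize(im[110:250,330:470],None,fx=4.2,fy=4.2,interpolation=cv2.INTER_CUBIC)
cv2.imwrite("pics/crop2.png",a)
```

```text
tri corner [0.46715272 0.12987084 0.12695633]
[0.46600064 0.13162564 0.127     ] [0.55284953 0.11451722 0.127     ] -11.144051359035274
[0.46481033 0.13011818 0.134     ] [0.5499584  0.11334479 0.134     ] -11.144051359035261
ridge [0.47863634 0.07957159 0.104     ] [0.55260594 0.06419038 0.104     ] 0.07555185822056097 -11.746672107750616
```

View pics/crop2.png

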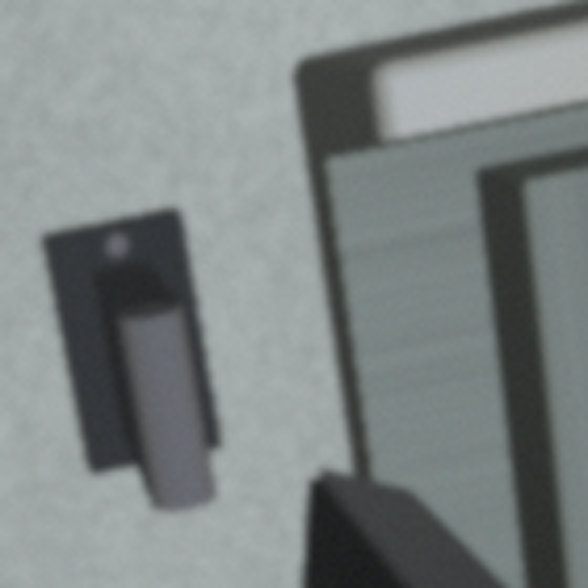

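Run:
```python
from h import *
w=dict(fx=320.747,fy=320.747,cx=323.185,cy=196.714,k1=-.04348,position=np.array([.40522,.05465,.48444]),rotation=np.array([-.23524,.00099,1.20208]))
q=lambda p:(330+p[0]/4.2,110+p[1]/4.2)
A=onz(w,q((150,310)),.104);B=onz(w,q((184,505)),.104);r=(A+B)/2;d=B-A
print("ridge",A,B,r,np.linalg.norm(d),np.degrees(np.arctan2(d[1],d[0])))
A=onz(w,q((45,236)),.012);B=onz(w,q((93,470)),.012);d=B-A;C=onz(w,q((178,210)),.012);print("foot",A,B,C,np.linalg.norm(d),np.degrees(np.arctan2(d[1],d[0])), "ctr",(B+C)/2)
for z in (.127,.134):
  L=onz(w,q((326,158)),z);L2=onz(w,q((361,470)),z);d=L2-L;d/=np.linalg.norm(d);n=np.array([-d[1],d[0],0])
  print("lip",L,L+.075*d,"n",n,np.degrees(np.arctan2(n[1],n[0])),"ridge->edge",(L-r)@n)
```

```text
ridge [0.49369401 0.07517867 0.104     ] [0.55327129 0.06503546 0.104     ] [0.52348265 0.07010707 0.104     ] 0.06043456105201522 -9.662128263327139
foot [0.47665131 0.05439029 0.012     ] [0.56410609 0.04070653 0.012     ] [0.48484516 0.10124241 0.012     ] 0.08851883813620429 -8.89278322638217 ctr [0.52447563 0.07097447 0.012     ]
lip [0.46649966 0.13101973 0.127     ] [0.54006451 0.11641792 0.127     ] n [0.1946908  0.98086467 0.        ] 78.77333829173391 ridge->edge 0.048653015882578025
lip [0.46529958 0.12952413 0.134     ] [0.53886443 0.11492232 0.134     ] n [0.1946908  0.98086467 0.        ] 78.77333829173392 ridge->edge 0.046952387280527426
```

arm_command --plan '[{"grip": -1,"slide": [-0.037,-0.089,0.03],"spin": 0},{"grip": -1,"slide": [-0.037,-0.089,0.03],"spin": 0},{"grip": -1,"slide": [-0.037,-0.089,0.03],"spin": 0},{"grip": -1,"slide": [-0.037,-0.089,0.03],"spin": 0},{"grip": -1,"slide": [-0.037,-0.089,0.03],"spin": 0},{"grip": -1,"slide": [-0.037,-0.089,0.03],"spin": 0},{"grip": -1,"slide": [-0.037,-0.089,0.02],"spin": 0},{"grip": -1,"slide": [0,0,0],"spin": 1},{"grip": -1,"slide": [0,0,0],"spin": 1},{"grip": -1,"slide": [0,0,0],"spin": 1}]'

```text
time: 2.9
tool_pos: [0.4774, -0.3056, 0.2307]
ee_rot: [3.141, 0.0, 2.511]
wrist_force: [0.2, -0.2, 0.4]
width: 0.0939
finger_force: 0.0
```

arm_command --plan '[{"grip": -1,"slide": [0,0,0],"spin": 1},{"grip": -1,"slide": [0,0,0],"spin": 1},{"grip": -1,"slide": [0,0,0],"spin": 1},{"grip": -1,"slide": [0,0,0],"spin": 1},{"grip": -1,"slide": [0,0,0],"spin": 1},{"grip": -1,"slide": [0,0,0],"spin": 1},{"grip": -1,"slide": [0,0,0],"spin": 1},{"grip": -1,"slide": [0,0,0],"spin": 1},{"grip": -1,"slide": [0,0,0],"spin": 1},{"grip": -1,"slide": [0,0,0],"spin": 1}]'

```text
time: 4.15
tool_pos: [0.4775, -0.3053, 0.2308]
ee_rot: [3.141, -0.0, 1.639]
wrist_force: [0.4, -0.1, -0.5]
width: 0.0942
finger_force: 0.0
```

arm_command --plan '[{"grip": -1,"slide": [0,0,0],"spin": 1},{"grip": -1,"slide": [0,0,0],"spin": 1},{"grip": -1,"slide": [0,0,0],"spin": 1},{"grip": -1,"slide": [0,0,0],"spin": 1},{"grip": -1,"slide": [0,0,0],"spin": 1},{"grip": -1,"slide": [0,0,0],"spin": 1},{"grip": -1,"slide": [0,0,0],"spin": 1},{"grip": -1,"slide": [0,0,0],"spin": 1},{"grip": -1,"slide": [0,0,0],"spin": 1},{"grip": -1,"slide": [0,0,0],"spin": 1}]'

```text
time: 5.4
tool_pos: [0.4775, -0.3053, 0.2308]
ee_rot: [3.141, -0.0, 0.766]
wrist_force: [0.3, 0.4, 0.9]
width: 0.0938
finger_force: 0.0
```

arm_command --plan '[{"grip": -1,"slide": [0,0,0],"spin": 1},{"grip": -1,"slide": [0,0,0],"spin": 1},{"grip": -1,"slide": [0,0,0],"spin": 1},{"grip": -1,"slide": [0,0,0],"spin": 1},{"grip": -1,"slide": [0,0,0],"spin": 1},{"grip": -1,"slide": [0,0,0],"spin": 1},{"grip": -1,"slide": [0,0,0],"spin": 1},{"grip": -1,"slide": [0,0,0],"spin": 1},{"grip": -1,"slide": [0,0,0],"spin": 1},{"grip": -1,"slide": [0,0,0],"spin": 1}]'

```text
time: 6.65
tool_pos: [0.4775, -0.3053, 0.2308]
ee_rot: [-3.141, -0.0, -0.107]
wrist_force: [-0.2, -0.0, -0.1]
width: 0.0939
finger_force: 0.0
```

arm_command --plan '[{"grip": -1,"slide": [0,0,0],"spin": 1},{"grip": -1,"slide": [0,0,0],"spin": 0.54},{"grip": -1,"slide": [0,0,0],"spin": 0},{"grip": -1,"slide": [0,0,0],"spin": 0}]'

```text
time: 7.15
tool_pos: [0.4771, -0.3064, 0.2307]
ee_rot: [-3.141, -0.0, -0.239]
wrist_force: [-0.1, 0.0, -0.7]
width: 0.0941
finger_force: 0.0
```

Run:
```python
from h import *
o=sensors.get_obs();print(o['time'],o['tool_pos'],o['joint_positions'],o['ee_rot'])
ci,im=snap("wrist","w2");print(ci['position'],ci['rotation'])
for p in((.642,-.347,.010),(.4955,-.3134,.015),(.4955,-.3134,.024),(.379,-.2826,.024)): print(proj(ci,p))
```

```text
7.15 [ 0.47713135 -0.30640065  0.23066946] [-6.70966557e-01  1.25048920e-01  1.32898614e+00  2.28084380e-04
  1.68733329e+00  1.13876981e+00] [-3.14148086e+00 -2.98551526e-04 -2.38913516e-01]
[ 0.5432077  -0.32212522  0.38506745] [-2.37034541e-01 -1.09730058e-03 -1.80935700e+00]
[323.56912539  22.86289415]
[325.24886794 162.3000194 ]
[325.3075048  163.33797573]
[323.18550382 261.78242215]
```

View pics/w2.png

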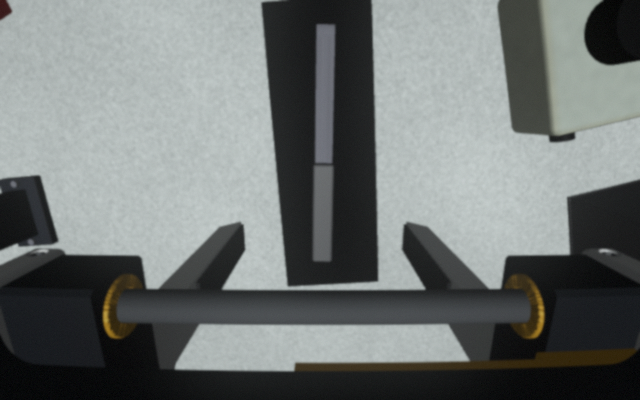

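The junction at (323,163), the tip end at (326,24) and the handle end at (322,262) match the predictions. The bar pose is confirmed, so I descend and grasp.

arm_command --plan '[{"grip": -1,"slide": [0,0,0.09],"spin": 0},{"grip": -1,"slide": [0,0,0.09],"spin": 0},{"grip": -1,"slide": [0,0,0.09],"spin": 0},{"grip": -1,"slide": [0,0,0.09],"spin": 0},{"grip": -1,"slide": [0,0,0.038],"spin": 0},{"grip": 1,"slide": [0,0,0],"spin": 0},{"grip": 1,"slide": [0,0,0],"spin": 0},{"grip": 1,"slide": [0,0,0],"spin": 0},{"grip": 1,"slide": [0,0,0],"spin": 0},{"grip": 1,"slide": [0,0,0],"spin": 0}]'

```text
time: 8.45
tool_pos: [0.4768, -0.3076, 0.0317]
ee_rot: [3.142, -0.0, -0.241]
wrist_force: [-0.1, -1.1, -0.2]
width: 0.0473
finger_force: 0.0
```

arm_command --plan '[{"grip": 1,"slide": [0,0,0],"spin": 0},{"grip": 1,"slide": [0,0,0],"spin": 0}]'

```text
time: 8.7
tool_pos: [0.4767, -0.3075, 0.0314]
ee_rot: [-3.141, 0.0, -0.241]
wrist_force: [1.3, 0.6, -0.2]
width: 0.0275
finger_force: 0.0
```

arm_command --plan '[{"grip": 1,"slide": [0,0,0],"spin": 0},{"grip": 1,"slide": [0,0,0],"spin": 0},{"grip": 1,"slide": [0,0,-0.02],"spin": 0},{"grip": 1,"slide": [0,0,-0.05],"spin": 0},{"grip": 1,"slide": [0,0,-0.08],"spin": 0},{"grip": 1,"slide": [0,0,-0.08],"spin": 0},{"grip": 1,"slide": [0,0,-0.05],"spin": 0},{"grip": 1,"slide": [0,0,-0.02],"spin": 0},{"grip": 1,"slide": [0,0,0],"spin": -1},{"grip": 1,"slide": [0,0,0],"spin": -1}]'

```text
time: 9.95
tool_pos: [0.476, -0.3072, 0.1801]
ee_rot: [-3.14, 0.002, -0.064]
wrist_force: [-0.4, -0.2, -4.1]
width: 0.0235
finger_force: 30.0
```

Run:
```python
from h import *
o=sensors.get_obs();print({k:np.round(o[k],3) for k in('time','tool_pos','ee_rot','width','finger_force','wrist_force','wrist_torque')})
```

```text
{'time': np.float64(9.95), 'tool_pos': array([ 0.476, -0.307,  0.18 ]), 'ee_rot': array([-3.14e+00,  2.00e-03, -6.40e-02]), 'width': np.float64(0.023), 'finger_force': np.float64(29.984), 'wrist_force': array([-0.393, -0.24 , -4.102]), 'wrist_torque': array([0.013, 0.254, 0.041])}
```

arm_command --plan '[{"grip": 1,"slide": [0,0,0],"spin": -1},{"grip": 1,"slide": [0,0,0],"spin": -1},{"grip": 1,"slide": [0,0,0],"spin": -1},{"grip": 1,"slide": [0,0,0],"spin": -1},{"grip": 1,"slide": [0,0,0],"spin": -1},{"grip": 1,"slide": [0,0,0],"spin": -1},{"grip": 1,"slide": [0,0,0],"spin": -1},{"grip": 1,"slide": [0,0,0],"spin": -1},{"grip": 1,"slide": [0,0,0],"spin": -1},{"grip": 1,"slide": [0,0,0],"spin": -1}]'

```text
time: 11.2
tool_pos: [0.4759, -0.3072, 0.1797]
ee_rot: [-3.138, 0.001, 0.809]
wrist_force: [0.7, 1.0, -3.1]
width: 0.0234
finger_force: 30.0
```

arm_command --plan '[{"grip": 1,"slide": [0,0,0],"spin": -1},{"grip": 1,"slide": [0,0,0],"spin": -1},{"grip": 1,"slide": [0,0,0],"spin": -1},{"grip": 1,"slide": [0,0,0],"spin": -1},{"grip": 1,"slide": [0,0,0],"spin": -1},{"grip": 1,"slide": [0,0,0],"spin": -1},{"grip": 1,"slide": [0,0,0],"spin": -0.86},{"grip": 1,"slide": [0,0,0],"spin": 0}]'

```text
time: 12.2
tool_pos: [0.4761, -0.3072, 0.18]
ee_rot: [-3.139, -0.001, 1.404]
wrist_force: [-0.4, 0.2, -3.0]
width: 0.0235
finger_force: 30.0
```

```bash
cat > go.py <<'E'
from h import *
import sys
o=sensors.get_obs();T=np.array([float(v) for v in sys.argv[1:4]])
print({k:np.round(o[k],4) for k in('time','tool_pos','ee_rot','wrist_force')})
print("slide",(R.from_euler('xyz',o['ee_rot']).inv().apply(T-o['tool_pos'])/.5).round(4))
E
python3 go.py .493 -.109 .18
```

```text
{'time': np.float64(12.2), 'tool_pos': array([ 0.4761, -0.3072,  0.18  ]), 'ee_rot': array([-3.1392e+00, -1.0000e-03,  1.4035e+00]), 'wrist_force': array([-0.3782,  0.2293, -2.9563])}
slide [ 0.3966 -0.0327  0.0005]
```

arm_command --plan '[{"grip": 1,"slide": [0.04,-0.003,0],"spin": 0},{"grip": 1,"slide": [0.08,-0.007,0],"spin": 0},{"grip": 1,"slide": [0.1,-0.008,0],"spin": 0},{"grip": 1,"slide": [0.09,-0.007,0],"spin": 0},{"grip": 1,"slide": [0.06,-0.006,0],"spin": 0},{"grip": 1,"slide": [0.026,-0.002,0.04],"spin": 0},{"grip": 1,"slide": [0,0,0.03],"spin": 0},{"grip": 1,"slide": [0,0,0],"spin": 0}]'

```text
time: 13.2
tool_pos: [0.4919, -0.109, 0.1446]
ee_rot: [-3.138, -0.0, 1.404]
wrist_force: [0.0, -1.0, -2.6]
width: 0.0236
finger_force: 30.0
```

```bash
python3 go.py .505 -.040 .1334
python3 - <<'E'
from h import *
ci,im=snap("scene")
o=sensors.get_obs();T=o['tool_pos'];M=R.from_euler('xyz',o['ee_rot'])
x=M.apply([1,0,0]);x0,y0=95,0
c=im[100:250,250:410].copy()
for p in((.170,.0215),(.02,.0215),(-.1,.0075)):
    print(proj(ci,T+p[0]*x-[0,0,p[1]]))
cv2.imwrite("pics/s2.png",cv2.resize(im[90:290,180:400],None,fx=3,fy=3,interpolation=cv2.INTER_CUBIC))
E
```

```text
{'time': np.float64(13.2), 'tool_pos': array([ 0.4919, -0.109 ,  0.1446]), 'ee_rot': array([-3.1376e+00, -4.0000e-04,  1.4044e+00]), 'wrist_force': array([ 0.0313, -1.048 , -2.586 ])}
slide [0.1404 0.0031 0.0224]
[319.4327541  165.77876805]
[265.17858391 198.65630368]
[216.90377897 224.35203931]
```

View pics/s2.png

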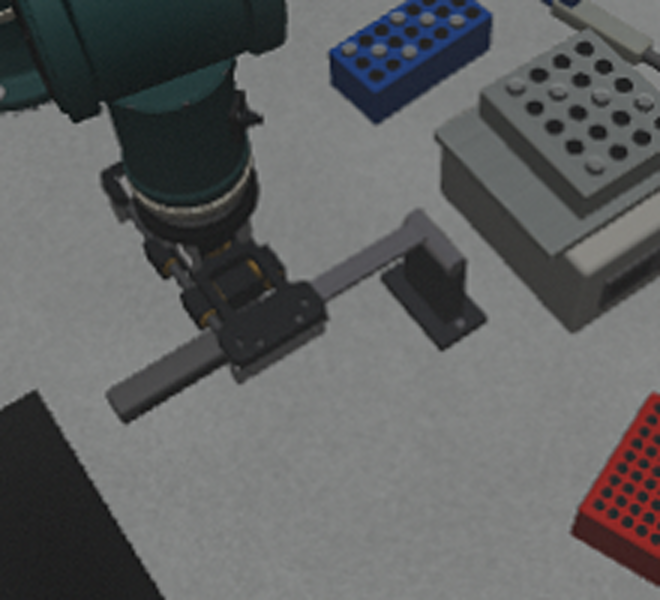

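The tip is over the ridge at about (412,225) in the crop. The handle end at (114,400) matches the level-bar prediction of (111,403), so I lower and insert.

arm_command --plan '[{"grip": 1,"slide": [0,0,0.014],"spin": 0},{"grip": 1,"slide": [0,0,0.01],"spin": 0},{"grip": 1,"slide": [0,0,0],"spin": 0}]'

```text
time: 13.62
tool_pos: [0.4929, -0.1097, 0.134]
ee_rot: [-3.141, -0.0, 1.404]
wrist_force: [0.9, -0.7, -3.7]
width: 0.0239
finger_force: 30.0
```

arm_command --plan '[{"grip": 1,"slide": [0.02,0.0005,0],"spin": 0},{"grip": 1,"slide": [0.03,0.0005,0],"spin": 0},{"grip": 1,"slide": [0.03,0.0005,0],"spin": 0},{"grip": 1,"slide": [0.02,0.0005,0],"spin": 0},{"grip": 1,"slide": [0.01,0.0005,0],"spin": 0},{"grip": 1,"slide": [0,0,0],"spin": 0}]'

```text
time: 14.38
tool_pos: [0.5036, -0.0551, 0.1345]
ee_rot: [-3.142, 0.0, 1.405]
wrist_force: [-0.2, -0.9, -3.3]
width: 0.0236
finger_force: 30.0
```

arm_command --plan '[{"grip": 1,"slide": [0.01,0,0],"spin": 0},{"grip": 1,"slide": [0.01,0,0],"spin": 0},{"grip": 1,"slide": [0.01,0,0],"spin": 0},{"grip": 1,"slide": [0,0,0],"spin": 0}]'

```text
time: 14.88
tool_pos: [0.5061, -0.0404, 0.1345]
ee_rot: [3.142, -0.0, 1.405]
wrist_force: [-0.3, -0.3, -3.4]
width: 0.0235
finger_force: 30.0
```

```bash
python3 go.py .505 -.040 .1314
python3 - <<'E'
from h import *
ci,im=snap("scene")
cv2.imwrite("pics/s3.png",cv2.resize(im[100:230,230:430],None,fx=4,fy=4,interpolation=cv2.INTER_CUBIC))
E
```

```text
{'time': np.float64(14.875), 'tool_pos': array([ 0.5061, -0.0404,  0.1345]), 'ee_rot': array([ 3.1416e+00, -1.0000e-04,  1.4050e+00]), 'wrist_force': array([-0.3139, -0.27  , -3.3909])}
slide [ 0.0004 -0.0022  0.0061]
```

View pics/s3.png

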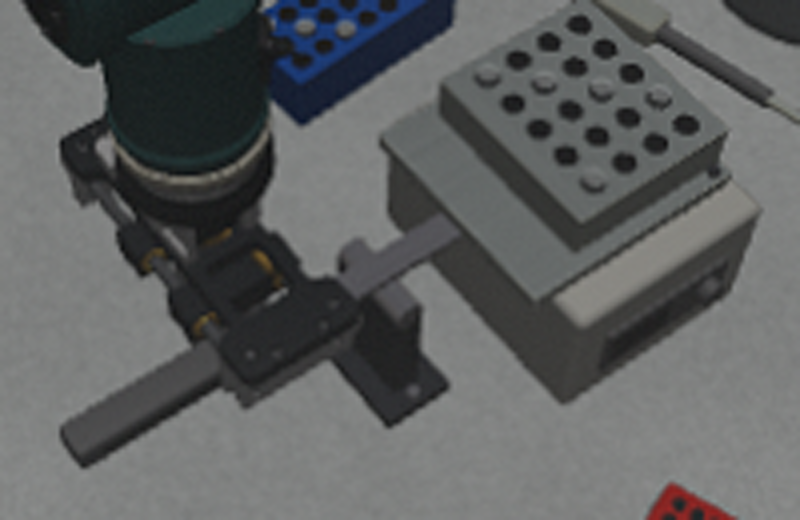

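The blade passes over the ridge and disappears under the lip at about (450,230), with no contact force. I lower onto the ridge.

arm_command --plan '[{"grip": 1,"slide": [0,0,0.003],"spin": 0},{"grip": 1,"slide": [0,0,0.003],"spin": 0},{"grip": 1,"slide": [0,0,0],"spin": 0}]'

```text
time: 15.3
tool_pos: [0.506, -0.0408, 0.1314]
ee_rot: [-3.142, -0.0, 1.404]
wrist_force: [0.7, 0.0, -3.0]
width: 0.0237
finger_force: 30.0
```

arm_command --plan '[{"grip": 1,"slide": [0,0,0.002],"spin": 0},{"grip": 1,"slide": [0,0,0],"spin": 0}]'

```text
time: 15.55
tool_pos: [0.5062, -0.0409, 0.1308]
ee_rot: [3.141, 0.0, 1.404]
wrist_force: [-0.2, -0.9, -1.3]
width: 0.0236
finger_force: 30.0
```

arm_command --plan '[{"grip": 1,"slide": [0,0,0.001],"spin": 0},{"grip": -1,"slide": [0,0,0],"spin": 0},{"grip": -1,"slide": [0,0,0],"spin": 0},{"grip": -1,"slide": [0,0,0],"spin": 0},{"grip": -1,"slide": [0,0,0],"spin": 0},{"grip": -1,"slide": [0,0,0],"spin": 0},{"grip": -1,"slide": [0,0,-0.04],"spin": 0},{"grip": 1,"slide": [0,0,-0.06],"spin": 0},{"grip": 1,"slide": [0,0,0],"spin": 0},{"grip": 1,"slide": [0,0,0],"spin": 0}]'

```text
time: 16.8
tool_pos: [0.5056, -0.0406, 0.1789]
ee_rot: [-3.14, -0.0, 1.404]
wrist_force: [0.6, 0.2, 1.0]
width: 0.057
finger_force: 0.0
```

```bash
python3 go.py .4919 -.1246 .17
python3 - <<'E'
from h import *
ci,im=snap("scene")
cv2.imwrite("pics/s4.png",cv2.resize(im[100:250,200:400],None,fx=4,fy=4,interpolation=cv2.INTER_CUBIC))
E
```

```text
{'time': np.float64(16.8), 'tool_pos': array([ 0.5056, -0.0406,  0.1789]), 'ee_rot': array([-3.1404e+00, -1.0000e-04,  1.4044e+00]), 'wrist_force': array([0.5838, 0.1606, 0.973 ])}
slide [-0.1702  0.0008  0.0179]
```

View pics/s4.png

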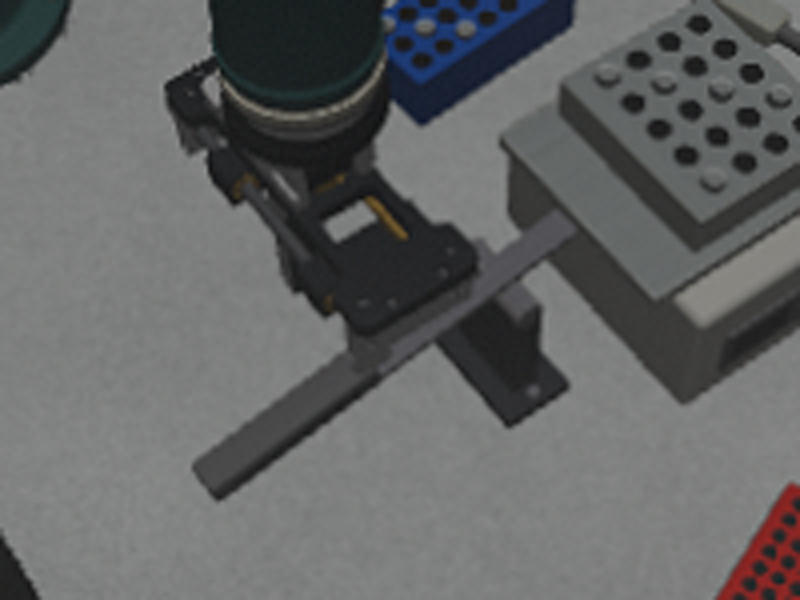

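The bar rests tilted on the ridge with its tip under the lip. I move the closed fingers over the heel.

arm_command --plan '[{"grip": 1,"slide": [-0.05,0,0],"spin": 0},{"grip": 1,"slide": [-0.08,0,0],"spin": 0},{"grip": 1,"slide": [-0.04,0.0008,0.018],"spin": 0},{"grip": 1,"slide": [0,0,0.03],"spin": 0},{"grip": 1,"slide": [0,0,0.02],"spin": 0},{"grip": 1,"slide": [0,0,0],"spin": 0},{"grip": 1,"slide": [0,0,0],"spin": 0}]'

```text
time: 17.73
tool_pos: [0.4926, -0.1239, 0.1461]
ee_rot: [3.141, -0.0, 1.406]
wrist_force: [0.4, 0.1, 0.2]
width: 0.0007
finger_force: 0.0
```

arm_command --plan '[{"grip": 1,"slide": [0,0,0.005],"spin": 0},{"grip": 1,"slide": [0,0,0.005],"spin": 0},{"grip": 1,"slide": [0,0,0],"spin": 0}]'

```text
time: 18.1
tool_pos: [0.4923, -0.1245, 0.1408]
ee_rot: [-3.141, -0.0, 1.405]
wrist_force: [0.5, -0.5, 0.4]
width: 0.0004
finger_force: 0.0
```

arm_command --plan '[{"grip": 1,"slide": [0,0,0.006],"spin": 0},{"grip": 1,"slide": [0,0,0.006],"spin": 0},{"grip": 1,"slide": [0,0,0.004],"spin": 0},{"grip": 1,"slide": [0,0,0],"spin": 0}]'

```text
time: 18.6
tool_pos: [0.4922, -0.1245, 0.1327]
ee_rot: [-3.141, -0.0, 1.404]
wrist_force: [0.3, -0.4, -0.5]
width: 0.0006
finger_force: 0.0
```

arm_command --plan '[{"grip": 1,"slide": [0,0,0.004],"spin": 0},{"grip": 1,"slide": [0,0,0.004],"spin": 0},{"grip": 1,"slide": [0,0,0],"spin": 0}]'

```text
time: 18.98
tool_pos: [0.4922, -0.1245, 0.1287]
ee_rot: [-3.141, -0.0, 1.404]
wrist_force: [-0.0, 0.2, 1.0]
width: 0.0009
finger_force: 0.0
```

arm_command --plan '[{"grip": 1,"slide": [0,0,0.004],"spin": 0},{"grip": 1,"slide": [0,0,0.004],"spin": 0},{"grip": 1,"slide": [0,0,0],"spin": 0}]'

```text
time: 19.35
tool_pos: [0.4922, -0.1245, 0.1247]
ee_rot: [-3.141, -0.0, 1.404]
wrist_force: [-0.5, 0.5, -0.2]
width: 0.0005
finger_force: 0.0
```

arm_command --plan '[{"grip": 1,"slide": [0,0,0.004],"spin": 0},{"grip": 1,"slide": [0,0,0.004],"spin": 0},{"grip": 1,"slide": [0,0,0],"spin": 0}]'

```text
time: 19.73
tool_pos: [0.4922, -0.1245, 0.1207]
ee_rot: [-3.141, -0.0, 1.404]
wrist_force: [-0.1, -0.2, 0.1]
width: 0.0005
finger_force: 0.0
```

arm_command --plan '[{"grip": 1,"slide": [0,0,0.004],"spin": 0},{"grip": 1,"slide": [0,0,0.004],"spin": 0},{"grip": 1,"slide": [0,0,0],"spin": 0}]'

```text
time: 20.1
tool_pos: [0.4922, -0.1245, 0.1166]
ee_rot: [-3.141, -0.0, 1.404]
wrist_force: [-0.4, -0.4, -0.0]
width: 0.0005
finger_force: 0.0
```

arm_command --plan '[{"grip": 1,"slide": [0,0,0.004],"spin": 0},{"grip": 1,"slide": [0,0,0.004],"spin": 0},{"grip": 1,"slide": [0,0,0],"spin": 0}]'

```text
time: 20.48
tool_pos: [0.4923, -0.1245, 0.1128]
ee_rot: [-3.141, -0.0, 1.404]
wrist_force: [0.2, 0.1, 0.2]
width: 0.0004
finger_force: 0.0
```

arm_command --plan '[{"grip": 1,"slide": [0,0,0.004],"spin": 0},{"grip": 1,"slide": [0,0,0.004],"spin": 0},{"grip": 1,"slide": [0,0,0],"spin": 0}]'

```text
time: 20.85
tool_pos: [0.493, -0.1245, 0.1103]
ee_rot: [3.14, -0.0, 1.405]
wrist_force: [-0.9, 2.1, 5.5]
width: 0.0005
finger_force: 2.7
```

arm_command --plan '[{"grip": 1,"slide": [0,0,0.003],"spin": 0},{"grip": 1,"slide": [0,0,0],"spin": 0}]'

```text
time: 21.1
tool_pos: [0.4932, -0.1245, 0.1096]
ee_rot: [3.139, -0.0, 1.405]
wrist_force: [-1.9, 2.2, 8.6]
width: 0.0004
finger_force: 4.0
```

arm_command --plan '[{"grip": 1,"slide": [0,0,0.003],"spin": 0},{"grip": 1,"slide": [0,0,0],"spin": 0}]'

```text
time: 21.35
tool_pos: [0.4934, -0.1244, 0.1086]
ee_rot: [3.138, -0.001, 1.405]
wrist_force: [-2.1, 1.5, 11.4]
width: 0.0001
finger_force: 4.7
```

arm_command --plan '[{"grip": 1,"slide": [0,0,0.003],"spin": 0},{"grip": 1,"slide": [0,0,0],"spin": 0}]'

```text
time: 21.6
tool_pos: [0.4935, -0.1243, 0.1073]
ee_rot: [3.138, -0.001, 1.405]
wrist_force: [-2.1, 2.6, 11.3]
width: 0.0003
finger_force: 5.0
```

arm_command --plan '[{"grip": 1,"slide": [0,0,0.005],"spin": 0},{"grip": 1,"slide": [0,0,0.005],"spin": 0},{"grip": 1,"slide": [0,0,0.005],"spin": 0},{"grip": 1,"slide": [0,0,0.005],"spin": 0},{"grip": 1,"slide": [0,0,0.005],"spin": 0},{"grip": 1,"slide": [0,0,0],"spin": 0}]'

```text
time: 22.35
tool_pos: [0.4947, -0.1238, 0.0953]
ee_rot: [3.135, -0.002, 1.405]
wrist_force: [-0.3, 3.9, 11.1]
width: 0.0005
finger_force: 4.9
```

arm_command --plan '[{"grip": 1,"slide": [0,0,0.005],"spin": 0},{"grip": 1,"slide": [0,0,0.005],"spin": 0},{"grip": 1,"slide": [0,0,0],"spin": 0}]'

```text
time: 22.72
tool_pos: [0.4949, -0.1238, 0.0904]
ee_rot: [3.135, -0.002, 1.405]
wrist_force: [1.0, 3.6, 12.0]
width: 0.0007
finger_force: 4.9
```

arm_command --plan '[{"grip": 1,"slide": [0,0,0.005],"spin": 0},{"grip": 1,"slide": [0,0,0.005],"spin": 0},{"grip": 1,"slide": [0,0,0],"spin": 0}]'

```text
time: 23.1
tool_pos: [0.4951, -0.1238, 0.0855]
ee_rot: [3.134, -0.002, 1.405]
wrist_force: [-1.0, 3.6, 13.3]
width: 0.0004
finger_force: 5.0
```

arm_command --plan '[{"grip": 1,"slide": [0,0,0.004],"spin": 0},{"grip": 1,"slide": [0,0,0],"spin": 0}]'

```text
time: 23.35
tool_pos: [0.4952, -0.124, 0.0837]
ee_rot: [3.134, -0.002, 1.405]
wrist_force: [0.3, 3.4, 12.4]
width: 0.0001
finger_force: 5.1
```

arm_command --plan '[{"grip": 1,"slide": [0,0,0.004],"spin": 0},{"grip": 1,"slide": [0,0,0],"spin": 0}]'

```text
time: 23.6
tool_pos: [0.4952, -0.1241, 0.0817]
ee_rot: [3.134, -0.002, 1.405]
wrist_force: [0.1, 2.5, 12.0]
width: 0.0009
finger_force: 5.1
```

arm_command --plan '[{"grip": 1,"slide": [0,0,0.004],"spin": 0},{"grip": 1,"slide": [0,0,0],"spin": 0}]'

```text
time: 23.85
tool_pos: [0.4953, -0.124, 0.0797]
ee_rot: [3.134, -0.002, 1.405]
wrist_force: [0.4, 3.0, 11.7]
width: 0.0004
finger_force: 5.0
```

arm_command --plan '[{"grip": 1,"slide": [0,0,0.004],"spin": 0},{"grip": 1,"slide": [0,0,0],"spin": 0}]'

```text
time: 24.1
tool_pos: [0.4953, -0.1241, 0.0777]
ee_rot: [3.134, -0.002, 1.405]
wrist_force: [-0.7, 3.7, 12.0]
width: 0.0002
finger_force: 5.0
```

arm_command --plan '[{"grip": 1,"slide": [0,0,0.004],"spin": 0},{"grip": 1,"slide": [0,0,0],"spin": 0}]'

```text
time: 24.35
tool_pos: [0.4953, -0.1243, 0.0757]
ee_rot: [3.134, -0.001, 1.405]
wrist_force: [0.0, 2.9, 13.0]
width: 0.0006
finger_force: 5.0
```

arm_command --plan '[{"grip": 1,"slide": [0,0,0.003],"spin": 0},{"grip": 1,"slide": [0,0,0],"spin": 0}]'

```text
time: 24.6
tool_pos: [0.4953, -0.1242, 0.0743]
ee_rot: [3.134, -0.001, 1.405]
wrist_force: [-0.1, 3.7, 12.0]
width: 0.0005
finger_force: 5.0
```

arm_command --plan '[{"grip": 1,"slide": [0,0,0.003],"spin": 0},{"grip": 1,"slide": [0,0,0],"spin": 0}]'

```text
time: 24.85
tool_pos: [0.4922, -0.1246, 0.0688]
ee_rot: [-3.141, 0.0, 1.405]
wrist_force: [-0.7, 0.0, 0.2]
width: 0.0004
finger_force: 0.0
```

The force dropped to zero, so the finger lost contact. I look again.

Run:
```python
from h import *
ci,im=snap("scene")
cv2.imwrite("pics/s5.png",cv2.resize(im[100:250,200:400],None,fx=4,fy=4,interpolation=cv2.INTER_CUBIC))
snap("top","t5")
```

```text
(no output)
```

View pics/s5.png

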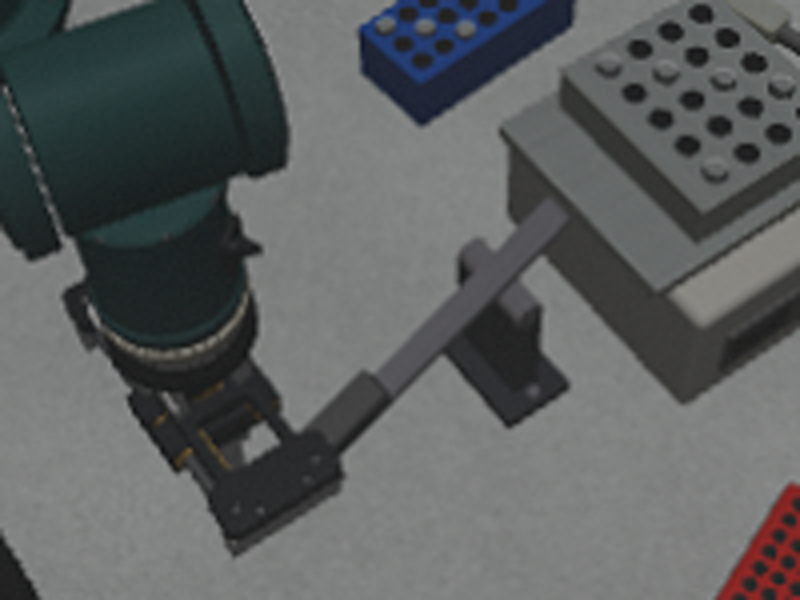

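The bar's blade has slipped out from under the lip: its tip is now at about (557,206), in front of the lip edge, because insertion was too shallow for the tilt. I clear the arm and measure the bar with a difference against the first picture.

arm_command --plan '[{"grip": 1,"slide": [0,0,-0.06],"spin": 0},{"grip": 1,"slide": [0,0,-0.1],"spin": 0},{"grip": -1,"slide": [0,-0.1,-0.05],"spin": 0},{"grip": -1,"slide": [0,-0.12,0],"spin": 0},{"grip": -1,"slide": [0,-0.1,0],"spin": 0},{"grip": -1,"slide": [0,0,0],"spin": 0},{"grip": -1,"slide": [0,0,0],"spin": 0}]'

```text
time: 25.82
tool_pos: [0.3351, -0.0983, 0.1739]
ee_rot: [3.141, 0.0, 1.404]
wrist_force: [-0.0, 0.1, 0.2]
width: 0.0466
finger_force: 0.0
```

Run:
```python
from h import *
o=sensors.get_obs();print(o['time'],o['tool_pos'])
for n in("scene","top"):
    ci,im=snap(n,n+"6");b=cv2.imread(f"pics/{n}0.png")
    d=cv2.GaussianBlur(cv2.absdiff(im,b),(3,3),0).max(2)
    m=(d>14).astype(np.uint8)
    # project expected region corners
    P=[proj(ci,p).round(0) for p in((.533,.128,.13),(.478,-.21,.0),(.5235,.07,.104))];print(n,P)
    k,l,st,c=cv2.connectedComponentsWithStats(m)
    for i in range(1,k):
        if st[i,4]>60: print(st[i],c[i].round(0))
    cv2.imwrite(f"pics/m_{n}.png",m*255)
    lo=np.min(P,0)-12;hi=np.max(P,0)+12
    x0,y0=lo.astype(int);x1,y1=hi.astype(int)
    s=m[y0:y1:2,x0:x1:1]
    print(x0,y0)
    for r in s: print(''.join('.#'[v] for v in r))
```

```text
25.825 [ 0.33507733 -0.09833089  0.1739497 ]
scene [array([344., 150.]), array([229., 250.]), array([324., 168.])]
[  123     0   127   164 10076] [191.  59.]
[ 340   97   74   59 1585] [376. 125.]
[324 127  90  48 907] [364. 154.]
[257 168  67  66 950] [288. 203.]
[176 238  27  44 471] [189. 260.]
[196 280  36  62 676] [214. 311.]
217 138
######################......................................................................................#######................####....
######################...........................................................................................####................####..
######################.............................................................................................####................####
####################.................................................................................................####................##
#################......................................................................................................####................
##############............................................
[... 10529 characters left out ...]
.............................................
..................................................................................................................................
..................................................................................................................................
..................................................................................................................................
..................................................................................................................................
..................................................................................................................................
```

Run:
```python
from h import *
from scipy.optimize import least_squares
t=camera_info("top");s=camera_info("scene")
E=tri(t,(359,214.5),s,(260,230)); print("end top",E, proj(t,E)-[359,214.5],proj(s,E)-[260,230])
# junction top: blade starts; scene junction
mt=cv2.imread("pics/m_top.png",0);ms=cv2.imread("pics/m_scene.png",0)
g=cv2.imread("pics/scene6.png").astype(int).mean(2);gt=cv2.imread("pics/top6.png").astype(int).mean(2)
# profile along top bar axis from end to tip
for nm,G,a,b in(("top",gt,(362,215.5),(270,203)),("scene",g,(257,233),(348,147))):
    n=int(np.hypot(b[0]-a[0],b[1]-a[1]));u=np.linspace(0,1,n)
    xs=(a[0]+(b[0]-a[0])*u).astype(np.float32)[None];ys=(a[1]+(b[1]-a[1])*u).astype(np.float32)[None]
    v=cv2.remap(G.astype(np.float32),xs,ys,cv2.INTER_LINEAR)[0]
    print(nm);print([(int(x),int(y),int(z)) for x,y,z in zip(xs[0],ys[0],v)][::2])
```

```text
end top [ 0.50328969 -0.12924996  0.02950575] [-0.29666513 -0.23119999] [-0.50363559  0.04718427]
top
[(362, 215, 158), (359, 215, 158), (357, 214, 151), (355, 214, 77), (353, 214, 77), (351, 214, 77), (349, 213, 79), (347, 213, 77), (345, 213, 78), (343, 213, 78), (341, 212, 77), (339, 212, 80), (337, 212, 78), (335, 211, 77), (333, 211, 78), (331, 211, 79), (329, 211, 78), (327, 210, 81), (325, 210, 61), (323, 210, 99), (321, 210, 107), (319, 209, 105), (317, 209, 104), (315, 209, 107), (313, 208, 105), (311, 208, 105), (309, 208, 104), (307, 208, 104), (305, 207, 105), (303, 207, 105), (301, 207, 108), (299, 206, 104), (297, 206, 106), (295, 206, 104), (293, 206, 105), (291, 205, 105), (289, 205, 110), (287, 205, 112), (285, 205, 102), (283, 204, 110), (281, 204, 113), (279, 204, 149), (277, 203, 125), (275, 203, 129), (273, 203, 127), (271, 203, 126)]
scene
[(257, 233, 125), (258, 231, 124), (259, 230, 79), (261, 228, 65), (262, 227, 65), (264, 226, 64), (265, 224, 65), (267, 223, 65), (268, 221, 65), (270, 220, 65), (271, 219, 65), (273, 217, 65), (274, 216, 64), (276, 214, 65), (277, 213, 66), (279, 212, 66), (280, 210, 66), (281, 209, 65), (283, 208, 65), (284, 206, 65), (286, 205, 64), (287, 203, 64), (289, 202, 65), (290, 201, 63), (292, 199, 64), (293, 198, 64), (295, 196, 56), (296, 195, 83), (298, 194, 82), (299, 192, 82), (301, 191, 83), (302, 190, 83), (303, 188, 82), (305, 187, 81), (306, 185, 81), (308, 184, 81), (309, 183, 82), (311, 181, 82), (312, 180, 81), (314, 178, 80), (315, 177, 81), (317, 176, 80), (318, 174, 80), (320, 173, 80), (321, 171, 81), (323, 170, 80), (324, 169, 81), (325, 167, 81), (327, 166, 80), (328, 165, 81), (330, 163, 79), (331, 162, 81), (333, 160, 81), (334, 159, 81), (336, 158, 82), (337, 156, 81), (339, 155, 80), (340, 153, 76), (342, 152, 54), (343, 151, 77), (345, 149, 99), (346, 148, 98), (348, 147, 97)]
```

Run:
```python
from h import *
t=camera_info("top");s=camera_info("scene")
P={}
for n,a,b in(("end",(356.5,214.3),(259.3,230.5)),("jn",(324.3,210),(295.8,195.5)),("tip",(280.2,204),(341,152.7))):
    X=tri(t,a,s,b);P[n]=X;print(n,X.round(4),(proj(t,X)-a).round(2),(proj(s,X)-b).round(2))
d=P["tip"]-P["jn"];print(np.linalg.norm(d),np.degrees(np.arcsin(d[2]/np.linalg.norm(d))),np.degrees(np.arctan2(d[1],d[0])))
d=P["tip"]-P["end"];print(np.linalg.norm(d),np.degrees(np.arcsin(d[2]/np.linalg.norm(d))),np.degrees(np.arctan2(d[1],d[0])))
# lip edge now: where along the bar line in top view; block height from tube-part corner shift
for z in(.127,.137,.145): print(z,onz(t,(278,204),z))
```

```text
end [ 0.5014 -0.1258  0.0195] [0.76 0.57] [ 1.27 -0.14]
jn [ 0.5139 -0.0164  0.0686] [-0.15 -0.13] [-0.26  0.02]
tip [0.5291 0.1183 0.1243] [-0.81 -0.83] [-1.44  0.1 ]
0.14663677869403244 22.314123504535722 83.55335309505304
0.2671015237215057 23.087899841939816 83.53586695944274
0.127 [0.52641237 0.12214685 0.127     ]
0.137 [0.52599133 0.1212642  0.137     ]
0.145 [0.52565451 0.12055808 0.145     ]
```

Triangulation puts the bar's handle end on the bench at about (0.50,-0.13), with the bar tilted about 28° and its tip just outside the lip edge. I will regrasp it, lay it flat on the free bench to level it, and insert it deeper.

```bash
python3 go.py .510 -.037 .174
```

```text
{'time': np.float64(25.925), 'tool_pos': array([ 0.3355, -0.0984,  0.1739]), 'ee_rot': array([-3.1413e+00, -3.0000e-04,  1.4046e+00]), 'wrist_force': array([-0.16  ,  0.2918,  0.2055])}
slide [ 1.788e-01  3.239e-01 -3.000e-04]
```

arm_command --plan '[{"grip": -1,"slide": [0.05,0.09,0],"spin": 0},{"grip": -1,"slide": [0.06,0.1,0],"spin": 0},{"grip": -1,"slide": [0.045,0.09,0],"spin": 0},{"grip": -1,"slide": [0.024,0.044,0.03],"spin": 0},{"grip": -1,"slide": [0,0,0.08],"spin": 0},{"grip": -1,"slide": [0,0,0.06],"spin": 0},{"grip": -1,"slide": [0,0,0.032],"spin": 0},{"grip": 1,"slide": [0,0,0],"spin": 0},{"grip": 1,"slide": [0,0,0],"spin": 0},{"grip": 1,"slide": [0,0,0],"spin": 0}]'

```text
time: 27.18
tool_pos: [0.5103, -0.0369, 0.0746]
ee_rot: [3.138, -0.0, 1.404]
wrist_force: [0.9, 0.0, -0.4]
width: 0.0674
finger_force: 0.0
```

arm_command --plan '[{"grip": 1,"slide": [0,0,0],"spin": 0},{"grip": 1,"slide": [0,0,0],"spin": 0},{"grip": 1,"slide": [0,0,0],"spin": 0},{"grip": 1,"slide": [0,0,0],"spin": 0},{"grip": 1,"slide": [0,0,0],"spin": 0}]'

```text
time: 27.8
tool_pos: [0.509, -0.0367, 0.073]
ee_rot: [-3.141, 0.0, 1.405]
wrist_force: [-0.4, -0.4, 0.5]
width: 0.0238
finger_force: 30.0
```

arm_command --plan '[{"grip": 1,"slide": [-0.02,0,-0.01],"spin": 0},{"grip": 1,"slide": [-0.04,0,-0.01],"spin": 0},{"grip": 1,"slide": [-0.06,0,0],"spin": 0},{"grip": 1,"slide": [-0.06,0,0],"spin": 0},{"grip": 1,"slide": [-0.02,0,0],"spin": 0},{"grip": 1,"slide": [0,0,0.03],"spin": 0},{"grip": 1,"slide": [0,0,0.025],"spin": 0},{"grip": 1,"slide": [0,0,0.02],"spin": 0},{"grip": 1,"slide": [0,0,0.015],"spin": 0},{"grip": 1,"slide": [0,0,0],"spin": 0}]'

```text
time: 29.05
tool_pos: [0.4919, -0.1348, 0.0368]
ee_rot: [-3.139, -0.0, 1.405]
wrist_force: [-0.7, -0.6, -1.8]
width: 0.0237
finger_force: 30.0
```

```bash
python3 go.py .4941 -.134 .030
```

```text
{'time': np.float64(29.05), 'tool_pos': array([ 0.4919, -0.1348,  0.0368]), 'ee_rot': array([-3.1394e+00, -2.0000e-04,  1.4051e+00]), 'wrist_force': array([-0.6951, -0.5511, -1.849 ])}
slide [0.0023 0.0041 0.0135]
```

arm_command --plan '[{"grip": 1,"slide": [0,0,0.008],"spin": 0},{"grip": 1,"slide": [0,0,0.005],"spin": 0},{"grip": 1,"slide": [0,0,0],"spin": 0},{"grip": -1,"slide": [0,0,0],"spin": 0},{"grip": -1,"slide": [0,0,0],"spin": 0},{"grip": -1,"slide": [0,0,0],"spin": 0}]'

```text
time: 29.8
tool_pos: [0.4928, -0.1355, 0.0318]
ee_rot: [3.141, 0.0, 1.404]
wrist_force: [-0.3, 0.3, -0.1]
width: 0.0504
finger_force: 0.0
```

Run:
```python
from h import *
o=sensors.get_obs();print(o['time'],o['tool_pos'],o['wrist_force'])
for n,i in(("top",0),("scene",0)):
    ci,im=snap(n,n+"7");b=cv2.imread(f"pics/{n}0.png")
    m=(cv2.GaussianBlur(cv2.absdiff(im,b),(3,3),0).max(2)>14).astype(np.uint8)
    P=np.array([proj(ci,p) for p in((.53,.06,.01),(.475,-.26,.01),(.56,.0,0),(.42,-.22,0))]);print(n,[proj(ci,p).round(0) for p in((.5215,.034,.006),(.476,-.233,.02))])
    x0,y0=(P.min(0)).astype(int);x1,y1=P.max(0).astype(int);print(x0,y0)
    for r in m[y0:y1:2,x0:x1]: print(''.join('.#'[v] for v in r))
```

```text
29.8 [ 0.49283762 -0.13546436  0.03181773] [-0.27659494  0.33867041 -0.11562767]
top [array([308., 208.]), array([390., 223.])]
300 196
.........................................................##########################..............
........................................................###########################..............
.......................................................################################..........
......................................................######################################.....
.....................................................############################################
.........###########................................#############################################
........#######################.....................#############################################
.........################################..........##############################################
............#####################################################################################
.......................###########################################################
[... 4468 characters left out ...]
............................
......########################.................................................................................
.......###################.....................................................................................
........################.......................................................................................
.........############..........................................................................................
...........#######.............................................................................................
.............#.................................................................................................
```

The top view puts the tip at (308,208), as predicted, so the bar lies flat. I regrasp and lift.

arm_command --plan '[{"grip": 1,"slide": [0,0,0.004],"spin": 0},{"grip": 1,"slide": [0,0,0],"spin": 0},{"grip": 1,"slide": [0,0,0],"spin": 0},{"grip": 1,"slide": [0,0,0],"spin": 0},{"grip": 1,"slide": [0,0,0],"spin": 0},{"grip": 1,"slide": [0,0,-0.03],"spin": 0},{"grip": 1,"slide": [0,0,-0.07],"spin": 0},{"grip": 1,"slide": [0,0,-0.08],"spin": 0},{"grip": 1,"slide": [0,0,-0.04],"spin": 0},{"grip": 1,"slide": [0,0,0],"spin": 0}]'

```text
time: 31.15
tool_pos: [0.4937, -0.1357, 0.142]
ee_rot: [3.137, 0.001, 1.404]
wrist_force: [0.5, 0.5, -3.1]
width: 0.024
finger_force: 30.0
```

```bash
python3 go.py .506 -.034 .1400
```

```text
{'time': np.float64(31.15), 'tool_pos': array([ 0.4937, -0.1357,  0.142 ]), 'ee_rot': array([3.1369e+00, 1.0000e-03, 1.4044e+00]), 'wrist_force': array([ 0.471 ,  0.4685, -3.0698])}
slide [ 0.2047 -0.0095  0.0037]
```

arm_command --plan '[{"grip": 1,"slide": [0.04,-0.003,0.002],"spin": 0},{"grip": 1,"slide": [0.06,-0.003,0.002],"spin": 0},{"grip": 1,"slide": [0.05,-0.003,0],"spin": 0},{"grip": 1,"slide": [0.03,0,0],"spin": 0},{"grip": 1,"slide": [0.015,0,0],"spin": 0},{"grip": 1,"slide": [0.01,0,0],"spin": 0},{"grip": 1,"slide": [0,0,0],"spin": 0}]'

```text
time: 32.02
tool_pos: [0.5052, -0.0337, 0.1374]
ee_rot: [-3.141, 0.0, 1.404]
wrist_force: [0.4, -1.3, -4.1]
width: 0.0241
finger_force: 30.0
```

arm_command --plan '[{"grip": 1,"slide": [0.004,0,0],"spin": 0},{"grip": 1,"slide": [0,0,0],"spin": 0}]'

```text
time: 32.28
tool_pos: [0.5055, -0.0317, 0.1375]
ee_rot: [3.141, 0.0, 1.404]
wrist_force: [-0.1, -0.2, -3.8]
width: 0.0237
finger_force: 30.0
```

arm_command --plan '[{"grip": 1,"slide": [0.004,0,0],"spin": 0},{"grip": 1,"slide": [0,0,0],"spin": 0}]'

```text
time: 32.52
tool_pos: [0.5058, -0.0294, 0.1375]
ee_rot: [3.142, -0.0, 1.405]
wrist_force: [0.2, -0.4, -3.7]
width: 0.0237
finger_force: 30.0
```

arm_command --plan '[{"grip": 1,"slide": [0.004,0,0],"spin": 0},{"grip": 1,"slide": [0,0,0],"spin": 0}]'

```text
time: 32.78
tool_pos: [0.5061, -0.0274, 0.1375]
ee_rot: [-3.142, -0.0, 1.405]
wrist_force: [-0.9, 0.3, -3.2]
width: 0.0237
finger_force: 30.0
```

arm_command --plan '[{"grip": 1,"slide": [0.004,0,0],"spin": 0},{"grip": 1,"slide": [0,0,0],"spin": 0}]'

```text
time: 33.02
tool_pos: [0.5065, -0.0254, 0.1375]
ee_rot: [-3.142, -0.0, 1.405]
wrist_force: [-0.3, 0.2, -3.8]
width: 0.0237
finger_force: 30.0
```

arm_command --plan '[{"grip": 1,"slide": [0.003,0,0],"spin": 0},{"grip": 1,"slide": [0,0,0],"spin": 0}]'

```text
time: 33.28
tool_pos: [0.5067, -0.024, 0.1375]
ee_rot: [3.142, -0.0, 1.405]
wrist_force: [-0.2, -0.3, -2.7]
width: 0.0237
finger_force: 30.0
```

arm_command --plan '[{"grip": 1,"slide": [0.003,0,0],"spin": 0},{"grip": 1,"slide": [0,0,0],"spin": 0}]'

```text
time: 33.52
tool_pos: [0.507, -0.0225, 0.1375]
ee_rot: [3.142, -0.0, 1.405]
wrist_force: [-0.3, 0.7, -3.4]
width: 0.0239
finger_force: 30.0
```

arm_command --plan '[{"grip": 1,"slide": [0.004,0,0],"spin": 0},{"grip": 1,"slide": [0,0,0],"spin": 0}]'

```text
time: 33.78
tool_pos: [0.5073, -0.0205, 0.1375]
ee_rot: [-3.142, -0.0, 1.405]
wrist_force: [0.7, -0.4, -3.7]
width: 0.0241
finger_force: 30.0
```

Run:
```python
from h import *
o=sensors.get_obs();print(o['wrist_force'],o['tool_pos'])
T=o['tool_pos'];M=R.from_euler('xyz',o['ee_rot']);x=M.apply([1,0,0])
for n in("scene","top"):
    ci,im=snap(n,n+"8")
    G=im.astype(np.float32).mean(2)
    q=[(d,proj(ci,T+d*x+[0,0,-.024])) for d in np.arange(.02,.2,.003)]
    xs=np.float32([[p[1][0] for p in q]]);ys=np.float32([[p[1][1] for p in q]])
    v=cv2.remap(G,xs,ys,cv2.INTER_LINEAR)[0]
    print(n,[(round(float(d[0])*1000),int(d[1][0]),int(d[1][1]),int(k)) for d,k in zip(q,v)])
```

```text
[ 0.68307928 -0.38871424 -3.66883792] [ 0.50730306 -0.02046268  0.13746631]
scene [(20, 298, 180, 46), (23, 299, 180, 43), (26, 300, 179, 40), (29, 301, 178, 39), (32, 302, 178, 39), (35, 303, 177, 40), (38, 304, 177, 38), (41, 305, 176, 40), (44, 306, 175, 38), (47, 308, 175, 39), (50, 309, 174, 38), (53, 310, 173, 38), (56, 311, 173, 38), (59, 312, 172, 38), (62, 313, 171, 39), (65, 314, 171, 38), (68, 315, 170, 37), (71, 316, 170, 37), (74, 317, 169, 37), (77, 318, 168, 41), (80, 319, 168, 52), (83, 320, 167, 43), (86, 321, 166, 37), (89, 322, 166, 37), (92, 323, 165, 54), (95, 324, 165, 82), (98, 325, 164, 85), (101, 326, 163, 85), (104, 327, 163, 84), (107, 328, 162, 84), (110, 329, 161, 84), (113, 330, 161, 84), (116, 331, 160, 84), (119, 332, 160, 84), (122, 333, 159, 83), (125, 334, 158, 84), (128, 335, 158, 84), (131, 336, 157, 84), (134, 337, 157, 84), (137, 338, 156, 84), (140, 339, 155, 84), (143, 340, 155, 84), (146, 341, 154, 84), (149, 342, 154, 80), (152, 343, 153, 61), (155, 344, 152, 59), (158, 345, 152, 92), (161, 346, 151, 104), (164, 347, 151, 102), (167, 348, 15
[... 847 characters left out ...]
107, 290, 204, 106), (110, 289, 204, 106), (113, 288, 204, 107), (116, 287, 204, 106), (119, 286, 204, 105), (122, 285, 204, 106), (125, 284, 203, 107), (128, 283, 203, 106), (131, 282, 203, 107), (134, 281, 203, 107), (137, 280, 203, 107), (140, 279, 202, 108), (143, 278, 202, 85), (146, 277, 202, 137), (149, 276, 202, 129), (152, 276, 202, 129), (155, 275, 201, 128), (158, 274, 201, 127), (161, 273, 201, 128), (164, 272, 201, 128), (167, 271, 201, 128), (170, 270, 201, 128), (173, 269, 200, 128), (176, 268, 200, 128), (179, 267, 200, 130), (182, 266, 200, 114), (185, 265, 200, 64), (188, 264, 199, 106), (191, 263, 199, 127), (194, 262, 199, 128), (197, 261, 199, 128), (200, 260, 199, 127)]
```

No wall is felt, because the blade passes above the 107 mm housing. The pictures put the lip edge about 141 mm ahead of the TCP, so insertion is about 29 mm. I back off 9 mm, lower onto the ridge and release.

arm_command --plan '[{"grip": 1,"slide": [-0.009,0,0],"spin": 0},{"grip": 1,"slide": [-0.009,0,0.003],"spin": 0},{"grip": 1,"slide": [0,0,0.002],"spin": 0},{"grip": 1,"slide": [0,0,0.002],"spin": 0},{"grip": 1,"slide": [0,0,0],"spin": 0}]'

```text
time: 34.5
tool_pos: [0.5057, -0.0294, 0.1339]
ee_rot: [-3.141, -0.0, 1.404]
wrist_force: [0.0, -0.5, -2.8]
width: 0.0236
finger_force: 30.0
```

arm_command --plan '[{"grip": 1,"slide": [0,0,0.001],"spin": 0},{"grip": 1,"slide": [0,0,0],"spin": 0}]'

```text
time: 34.75
tool_pos: [0.5059, -0.0294, 0.1336]
ee_rot: [3.141, -0.0, 1.405]
wrist_force: [0.4, 0.0, -3.1]
width: 0.024
finger_force: 30.0
```

arm_command --plan '[{"grip": -1,"slide": [0,0,0],"spin": 0},{"grip": -1,"slide": [0,0,0],"spin": 0},{"grip": -1,"slide": [0,0,0],"spin": 0},{"grip": -1,"slide": [0,0,0],"spin": 0},{"grip": -1,"slide": [0,0,-0.05],"spin": 0},{"grip": 1,"slide": [-0.03,0,-0.03],"spin": 0},{"grip": 1,"slide": [-0.08,0,0],"spin": 0},{"grip": 1,"slide": [-0.056,0,0],"spin": 0},{"grip": 1,"slide": [0,0,0],"spin": 0},{"grip": 1,"slide": [0,0,0],"spin": 0}]'

```text
time: 36.0
tool_pos: [0.492, -0.1113, 0.1735]
ee_rot: [3.141, -0.001, 1.404]
wrist_force: [0.3, -0.0, 0.2]
width: 0.0275
finger_force: 0.0
```

Run:
```python
from h import *
o=sensors.get_obs();print(o['time'],o['tool_pos'],o['width'])
for n in("scene","top"):
    ci,im=snap(n,n+"9");b=cv2.imread(f"pics/{n}0.png")
    m=(cv2.GaussianBlur(cv2.absdiff(im,b),(3,3),0).max(2)>14).astype(np.uint8)
    for nm,p in(("end level",(.4893,-.128,.124)),("end20deg",(.4893,-.123,.055))): print(n,nm,proj(ci,p).round(1))
    x0,y0,x1,y1=(225,140,352,250) if n=="scene" else (270,192,385,230)
    print(x0,y0)
    for r in m[y0:y1:2,x0:x1]: print(''.join('.#'[v] for v in r))
```

```text
36.0 [ 0.49201159 -0.11133162  0.17354532] 0.02747491687696659
scene end level [250.4 207.6]
scene end20deg [256.2 220. ]
225 140
#######################################..................................................................####...............###
########################################...................................................................####...............#
########################################.....................................................................####..............
########################################.......................................................................####............
#######################################..........................................................................####..........
######################################..........................................................................#######........
#####################################.........................................................................##########.......
#####################################.....................................
[... 7636 characters left out ...]
####
.....##.........................................................###################################################
.....###.................................................................##########################################
.....#...................................................................##########################################
....##...................................................................##########################################
........................................................................###########################################
.......................................................................############################################
```

The handle end at about (255,220) matches the 20° tilt expected with the tip under the raised lip. I press down.

arm_command --plan '[{"grip": 1,"slide": [0,0,0.04],"spin": 0},{"grip": 1,"slide": [0,0,0.05],"spin": 0},{"grip": 1,"slide": [0,0,0.03],"spin": 0},{"grip": 1,"slide": [0,0,0.01],"spin": 0},{"grip": 1,"slide": [0,0,0],"spin": 0}]'

```text
time: 36.72
tool_pos: [0.4923, -0.1111, 0.1087]
ee_rot: [3.141, -0.0, 1.405]
wrist_force: [0.2, -0.6, -0.1]
width: 0.0006
finger_force: 0.0
```

arm_command --plan '[{"grip": 1,"slide": [0,0,0.004],"spin": 0},{"grip": 1,"slide": [0,0,0.004],"spin": 0},{"grip": 1,"slide": [0,0,0],"spin": 0}]'

```text
time: 37.1
tool_pos: [0.4921, -0.1114, 0.1046]
ee_rot: [3.141, -0.0, 1.404]
wrist_force: [-0.5, -0.3, -0.4]
width: 0.0002
finger_force: 0.0
```

arm_command --plan '[{"grip": 1,"slide": [0,0,0.004],"spin": 0},{"grip": 1,"slide": [0,0,0.004],"spin": 0},{"grip": 1,"slide": [0,0,0],"spin": 0}]'

```text
time: 37.48
tool_pos: [0.4919, -0.1113, 0.1002]
ee_rot: [-3.141, -0.0, 1.404]
wrist_force: [-0.5, -0.6, 0.7]
width: 0.0003
finger_force: 0.0
```

arm_command --plan '[{"grip": 1,"slide": [0,0,0.004],"spin": 0},{"grip": 1,"slide": [0,0,0.004],"spin": 0},{"grip": 1,"slide": [0,0,0],"spin": 0}]'

```text
time: 37.85
tool_pos: [0.4919, -0.1113, 0.0962]
ee_rot: [-3.141, -0.0, 1.404]
wrist_force: [0.5, -0.1, 0.6]
width: -0.0
finger_force: 0.0
```

arm_command --plan '[{"grip": 1,"slide": [0,0,0.004],"spin": 0},{"grip": 1,"slide": [0,0,0.002],"spin": 0},{"grip": 1,"slide": [0,0,0],"spin": 0}]'

```text
time: 38.22
tool_pos: [0.4925, -0.1112, 0.0942]
ee_rot: [3.14, -0.0, 1.405]
wrist_force: [-0.3, 1.4, 4.6]
width: 0.0003
finger_force: 1.8
```

arm_command --plan '[{"grip": 1,"slide": [0,0,0.004],"spin": 0},{"grip": 1,"slide": [0,0,0],"spin": 0}]'

```text
time: 38.48
tool_pos: [0.4929, -0.1111, 0.0931]
ee_rot: [3.139, -0.001, 1.405]
wrist_force: [-1.2, 2.1, 9.6]
width: 0.0006
finger_force: 3.7
```

arm_command --plan '[{"grip": 1,"slide": [0,0,0.003],"spin": 0},{"grip": 1,"slide": [0,0,0],"spin": 0}]'

```text
time: 38.72
tool_pos: [0.4932, -0.111, 0.0925]
ee_rot: [3.138, -0.001, 1.405]
wrist_force: [-2.6, 1.9, 12.5]
width: 0.0007
finger_force: 5.2
```

arm_command --plan '[{"grip": 1,"slide": [0,0,0.002],"spin": 0},{"grip": 1,"slide": [0,0,0],"spin": 0}]'

```text
time: 38.98
tool_pos: [0.4934, -0.111, 0.0922]
ee_rot: [3.138, -0.001, 1.405]
wrist_force: [-2.8, 3.2, 13.8]
width: 0.0004
finger_force: 6.1
```

arm_command --plan '[{"grip": 1,"slide": [0,0,0.002],"spin": 0},{"grip": 1,"slide": [0,0,0],"spin": 0}]'

```text
time: 39.22
tool_pos: [0.4935, -0.111, 0.0918]
ee_rot: [3.137, -0.001, 1.405]
wrist_force: [-3.5, 4.0, 16.3]
width: 0.0005
finger_force: 7.2
```

arm_command --plan '[{"grip": 1,"slide": [0,0,0.002],"spin": 0},{"grip": 1,"slide": [0,0,0],"spin": 0}]'

```text
time: 39.48
tool_pos: [0.4937, -0.1109, 0.0914]
ee_rot: [3.137, -0.001, 1.405]
wrist_force: [-3.8, 3.8, 19.1]
width: 0.0005
finger_force: 8.2
```

arm_command --plan '[{"grip": 1,"slide": [0,0,0.0015],"spin": 0},{"grip": 1,"slide": [0,0,0],"spin": 0},{"grip": 1,"slide": [0,0,0],"spin": 0},{"grip": 1,"slide": [0,0,0],"spin": 0}]'

```text
time: 39.98
tool_pos: [0.4939, -0.1109, 0.0911]
ee_rot: [3.136, -0.001, 1.405]
wrist_force: [-4.6, 4.0, 20.6]
width: -0.0
finger_force: 9.0
```

Run:
```python
from h import *
for n in("scene","top"):
    ci,im=snap(n,n+"10");a=cv2.imread(f"pics/{n}0.png",0).astype(np.float32);b=cv2.cvtColor(im,cv2.COLOR_BGR2GRAY).astype(np.float32)
    P=np.array([.55,.205,.166]);u=proj(ci,P);v=proj(ci,P+[0,0,.01]);x,y=u.astype(int)
    s=17;w=cv2.createHanningWindow((2*s,2*s),cv2.CV_32F)
    d,_=cv2.phaseCorrelate(a[y-s:y+s,x-s:x+s],b[y-s:y+s,x-s:x+s],w)
    print(n,u.round(1),"10mm->",(v-u).round(2),"shift",np.round(d,2),"rise mm",10*np.dot(d,v-u)/np.dot(v-u,v-u))
    T=b[y-14:y+14,x-14:x+14]
    r=cv2.matchTemplate(a[y-24:y+24,x-24:x+24],T,cv2.TM_CCOEFF_NORMED);print(cv2.minMaxLoc(r))
```

```text
scene [371.9 126.2] 10mm-> [ 0.5  -2.75] shift [ 0.39 -2.45] rise mm 8.879660091307597
(-0.4495658278465271, 0.9279308915138245, (10, 7), (10, 13))
top [248.1 194.5] 10mm-> [-0.58 -0.24] shift [-0.71 -0.09] rise mm 10.958245379080493
(-0.377447247505188, 0.9269189834594727, (6, 13), (11, 10))
```

The block has risen about 9 mm and no longer gives. I add a little more force for margin, hold it, then release.

arm_command --plan '[{"grip": 1,"slide": [0,0,0.0015],"spin": 0},{"grip": 1,"slide": [0,0,0.001],"spin": 0},{"grip": 1,"slide": [0,0,0],"spin": 0},{"grip": 1,"slide": [0,0,0],"spin": 0},{"grip": 1,"slide": [0,0,0],"spin": 0}]'

```text
time: 40.7
tool_pos: [0.4941, -0.1108, 0.0907]
ee_rot: [3.135, -0.001, 1.405]
wrist_force: [-6.1, 4.6, 23.1]
width: 0.0003
finger_force: 10.3
```

arm_command --plan '[{"grip": 1,"slide": [0,0,-0.02],"spin": 0},{"grip": 1,"slide": [0,0,-0.05],"spin": 0},{"grip": -1,"slide": [0,0,-0.08],"spin": 0},{"grip": -1,"slide": [0.05,0,0],"spin": 0},{"grip": -1,"slide": [0.08,0,0],"spin": 0},{"grip": -1,"slide": [0.034,0,0],"spin": 0},{"grip": -1,"slide": [0,0,0],"spin": 0},{"grip": -1,"slide": [0,0,0],"spin": 0}]'

```text
time: 41.7
tool_pos: [0.5054, -0.0313, 0.1596]
ee_rot: [-3.141, 0.001, 1.404]
wrist_force: [0.3, -0.3, 0.6]
width: 0.0572
finger_force: 0.0
```

```bash
python3 go.py .506 -.030 .098
python3 - <<'E'
from h import *
print(sensors.get_obs()['width'])
ci,im=snap("top","top11")
b=cv2.imread("pics/top0.png");a=cv2.imread("pics/scene0.png",0).astype(np.float32)
ci,im=snap("scene","s11");c=cv2.cvtColor(im,cv2.COLOR_BGR2GRAY).astype(np.float32)
x,y,s=371,126,17;w=cv2.createHanningWindow((2*s,2*s),cv2.CV_32F)
print(cv2.phaseCorrelate(a[y-s:y+s,x-s:x+s],c[y-s:y+s,x-s:x+s],w))
E
```

```text
{'time': np.float64(41.7), 'tool_pos': array([ 0.5054, -0.0313,  0.1596]), 'ee_rot': array([-3.1409e+00,  9.0000e-04,  1.4039e+00]), 'wrist_force': array([ 0.311 , -0.2863,  0.6328])}
slide [0.0029 0.0008 0.1231]
0.05722712819048883
((0.4091760129657125, -2.477897854813783), 0.7110056314203475)
```

arm_command --plan '[{"grip": -1,"slide": [0.002,0.001,0.04],"spin": 0},{"grip": -1,"slide": [0,0,0.05],"spin": 0},{"grip": -1,"slide": [0,0,0.03],"spin": 0},{"grip": 1,"slide": [0,0,0],"spin": 0},{"grip": 1,"slide": [0,0,0],"spin": 0},{"grip": 1,"slide": [0,0,0],"spin": 0},{"grip": 1,"slide": [0,0,0],"spin": 0},{"grip": 1,"slide": [0,0,0],"spin": 0},{"grip": 1,"slide": [0,0,0],"spin": 0}]'

```text
time: 42.92
tool_pos: [0.5063, -0.0295, 0.1001]
ee_rot: [3.141, -0.0, 1.405]
wrist_force: [-0.5, -0.1, -0.7]
width: 0.0375
finger_force: 0.0
```

arm_command --plan '[{"grip": 1,"slide": [0,0,0],"spin": 0},{"grip": 1,"slide": [0,0,0],"spin": 0}]'

```text
time: 43.18
tool_pos: [0.5062, -0.0295, 0.0999]
ee_rot: [-3.141, -0.0, 1.405]
wrist_force: [-0.3, 0.4, -0.2]
width: 0.0238
finger_force: 30.0
```

Gripped. I draw the bar straight out and then raise it.

arm_command --plan '[{"grip": 1,"slide": [-0.015,0,0],"spin": 0},{"grip": 1,"slide": [-0.03,0,0],"spin": 0},{"grip": 1,"slide": [-0.05,0,0],"spin": 0},{"grip": 1,"slide": [-0.06,0,0],"spin": 0},{"grip": 1,"slide": [-0.06,0,-0.01],"spin": 0},{"grip": 1,"slide": [-0.06,0,-0.03],"spin": 0},{"grip": 1,"slide": [-0.06,0,-0.04],"spin": 0.5},{"grip": 1,"slide": [-0.03,0,-0.03],"spin": 1},{"grip": 1,"slide": [0,0,0],"spin": 1},{"grip": 1,"slide": [0,0,0],"spin": 1}]'

```text
time: 44.42
tool_pos: [0.4745, -0.2108, 0.1545]
ee_rot: [-3.141, 0.0, 1.094]
wrist_force: [0.2, 0.1, -3.3]
width: 0.0235
finger_force: 30.0
```

arm_command --plan '[{"grip": 1,"slide": [0,0,0],"spin": 1},{"grip": 1,"slide": [0,0,0],"spin": 1},{"grip": 1,"slide": [0,0,0],"spin": 1},{"grip": 1,"slide": [0,0,0],"spin": 1},{"grip": 1,"slide": [0,0,0],"spin": 1},{"grip": 1,"slide": [0,0,0],"spin": 1},{"grip": 1,"slide": [0,0,0],"spin": 1},{"grip": 1,"slide": [0,0,0],"spin": 1},{"grip": 1,"slide": [0,0,0],"spin": 1},{"grip": 1,"slide": [0,0,0],"spin": 1}]'

```text
time: 45.68
tool_pos: [0.4744, -0.2103, 0.1541]
ee_rot: [-3.141, 0.002, 0.223]
wrist_force: [0.1, 0.8, -2.4]
width: 0.024
finger_force: 30.0
```

arm_command --plan '[{"grip": 1,"slide": [0,0,0],"spin": 1},{"grip": 1,"slide": [0,0,0],"spin": 1},{"grip": 1,"slide": [0,0,0],"spin": 1},{"grip": 1,"slide": [0,0,0],"spin": 1},{"grip": 1,"slide": [0,0,0],"spin": 0.8},{"grip": 1,"slide": [0,0,0],"spin": 0}]'

```text
time: 46.42
tool_pos: [0.4746, -0.2101, 0.1542]
ee_rot: [-3.141, 0.002, -0.193]
wrist_force: [0.1, 0.5, -3.2]
width: 0.0238
finger_force: 30.0
```

```bash
python3 go.py .477 -.309 .06;python3 - <<'E'
from h import *
o=sensors.get_obs();print(o['width'],o['finger_force'],np.degrees(o['ee_rot'][2]))
E
```

```text
{'time': np.float64(46.425), 'tool_pos': array([ 0.4746, -0.2101,  0.1542]), 'ee_rot': array([-3.1413e+00,  1.6000e-03, -1.9270e-01]), 'wrist_force': array([ 0.1256,  0.4848, -3.2225])}
slide [0.043  0.1933 0.1884]
0.02380347323907035 29.9958273768425 -11.040885957639418
```

arm_command --plan '[{"grip": 1,"slide": [0.01,0.045,0],"spin": 0},{"grip": 1,"slide": [0.013,0.06,0],"spin": 0},{"grip": 1,"slide": [0.012,0.055,0.02],"spin": 0},{"grip": 1,"slide": [0.008,0.033,0.05],"spin": 0},{"grip": 1,"slide": [0,0,0.06],"spin": 0},{"grip": 1,"slide": [0,0,0.04],"spin": 0},{"grip": 1,"slide": [0,0,0.025],"spin": 0},{"grip": 1,"slide": [0,0,0.02],"spin": 0},{"grip": 1,"slide": [0,0,0.015],"spin": 0},{"grip": 1,"slide": [0,0,0.01],"spin": 0}]'

```text
time: 47.68
tool_pos: [0.4785, -0.3087, 0.0353]
ee_rot: [3.141, -0.001, -0.192]
wrist_force: [0.8, 0.4, -1.0]
width: 0.0237
finger_force: 30.0
```

arm_command --plan '[{"grip": 1,"slide": [0,0,0.002],"spin": 0},{"grip": 1,"slide": [0,0,0],"spin": 0}]'

```text
time: 47.92
tool_pos: [0.478, -0.3082, 0.0341]
ee_rot: [3.141, 0.0, -0.192]
wrist_force: [0.1, -0.5, -2.4]
width: 0.0236
finger_force: 30.0
```

arm_command --plan '[{"grip": 1,"slide": [0,0,0.002],"spin": 0},{"grip": -1,"slide": [0,0,0],"spin": 0},{"grip": -1,"slide": [0,0,0],"spin": 0},{"grip": -1,"slide": [0,0,0],"spin": 0},{"grip": -1,"slide": [0,0,0],"spin": 0},{"grip": -1,"slide": [0,0,0],"spin": 0},{"grip": -1,"slide": [0,0,-0.06],"spin": 0},{"grip": -1,"slide": [0,0,-0.1],"spin": 0},{"grip": -1,"slide": [0,0,-0.1],"spin": 0},{"grip": -1,"slide": [0,0,-0.1],"spin": 0}]'

```text
time: 49.18
tool_pos: [0.4779, -0.3081, 0.2145]
ee_rot: [-3.142, -0.0, -0.193]
wrist_force: [0.3, 0.3, 0.0]
width: 0.0936
finger_force: 0.0
```

arm_command --plan '[{"grip": -1,"slide": [0,0,0],"spin": 0},{"grip": -1,"slide": [0,0,0],"spin": 0}]'

```text
time: 49.42
tool_pos: [0.4778, -0.3081, 0.2122]
ee_rot: [-3.141, 0.001, -0.193]
wrist_force: [-0.7, 0.5, -0.5]
width: 0.0941
finger_force: 0.0
```

Run:
```python
from h import *
o=sensors.get_obs();print(o['time'],o['tool_pos'],o['width'],o['wrist_force'])
ci,im=snap("wrist","w12");G=im.max(2)
# bright (bar) pixels inside the black mat region
m=np.zeros(G.shape,np.uint8);m[0:280,265:375]=((G>60)[0:280,265:375])*1
m=cv2.morphologyEx(m,cv2.MORPH_OPEN,np.ones((3,3),np.uint8))
k,l,st,c=cv2.connectedComponentsWithStats(m)
for i in range(1,k):
    if st[i,4]>300:
        p=np.argwhere(l==i)[:,::-1].astype(np.float32);r=cv2.minAreaRect(p);print(st[i],r)
for q in((.1,.024),(-.02,.01),(-.17,.01)):
    yaw=-.192;print(proj(ci,[.478-q[0]*np.cos(yaw),-.3085-q[0]*np.sin(yaw),q[1]]).round(0))
s,im=snap("scene","s12");a=cv2.imread("pics/scene0.png",0).astype(np.float32);b=cv2.cvtColor(im,cv2.COLOR_BGR2GRAY).astype(np.float32)
x,y,h=371,126,17;w=cv2.createHanningWindow((2*h,2*h),cv2.CV_32F)
print(cv2.phaseCorrelate(a[y-h:y+h,x-h:x+h],b[y-h:y+h,x-h:x+h],w))
```

```text
49.425 [ 0.47779365 -0.30805182  0.21223767] 0.0940650794882375 [-0.69661258  0.50374008 -0.4908312 ]
[ 313   17   22  250 5078] ((323.5, 141.5), (249.0, 21.0), 90.0)
[ 265   18   15  262 2266] ((272.0, 148.5), (261.0, 14.0), 90.0)
[324. 267.]
[324. 163.]
[324.  17.]
((0.4210237852982175, -2.3292849853925013), 0.714698400762346)
```

The bar is flat on the mat: rows 17 to 267 match the prediction exactly. The block is still up, so I hand in.

```bash
python3 -c "
from bench import ticket
print(ticket.close_job())"
```

```text
the job is handed in; nothing more can be done
None
```

I handed the job in at about 49 s, with no verdict returned: the block measured about 9 mm up and firm against its stop (about 23 N at the bar's heel, an estimated 55–75 N at the lip), on a second insertion after the blade slipped out from under the lip on the first, and the bar is back flat on its mat.

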